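# Unhook display plates, lay them in the hold-down tray and pump it down

### The arm

A 7-joint arm with a two-finger parallel gripper is mounted at the origin on the work surface. World frame = base frame: x ahead of the robot, y to its left, z up, the work surface at z = 0. Lengths are in m, angles in rad, forces in N, time in s.
With the tool pointing down it reaches from about 0.425 to 0.925 m from the base axis. Payload 6.8 kg.
Tool frame: the origin (TCP) lies midway between the tips of the shut fingers; the grasp point (between the pads) lies 19 mm behind it; z points along the fingers, y is the line along which they close (so a half turn about z gives the same grasp; the last joint's range is limited). The gripper opens to 88 mm and grips with 3 to 60 N. Pads are 20 mm wide; open, the fingers measure 115 mm over their backs; the gripper's body (75 mm by 178 mm) begins 61 mm behind the grasp point.
Start: joints at [-1.226, 0.477, 0.022, 1.555, -0.011, 1.109, -0.083], TCP at [0.295, 0.607, 0.223] pointing down, gripper open.
Joint ranges: [-2.96, 2.96], [-0.34, 2.1], [-1.41, 1.46], [0.24, 2.44], [-1.37, 4.51], [0.17, 1.92], [-2.96, 2.96]. Speed limits (rad/s): [2.39, 2.39, 3.14, 3.14, 3.14, 3.14, 3.14].

### API

Orientations are given as a rotation vector (axis times angle).
In Python, from bench import ctrl gives the robot as it stands.
- The arm moves only by the tool arm_command, never from a script. Its argument "steps" is a list of rows, each a list of 7 numbers: the shift along the world's x, y, z in units of 50 mm (1.0 is 50 mm), then the turn, a rotation vector about the world's x, y, z in units of 5 degrees (1.0 is 5 degrees), then the closure, from -1 (fully open) to 1 (shut), so that 0 is half open. A call has 1 to 20 rows; each row shifts and turns the commanded pose from where the row before left it; what a row does not reach is not made up. A row lasts 1/10 s, in which the tool goes at most 50 mm and 8.59 degrees, less where a joint would pass 70% of its speed; a pose out of reach is approached as far as the arm can. A call is refused whole if a number of a shift passes 1 or a number of a turn 1, either way. A call with a gripper value outside its range is refused whole. The fingers move at their own pace and stop on an object; "grip_force" is the grip in N (left out, the last holds). Time passes only in rows, so rows that do not move let the fingers close. It gives the time, the measured TCP pose, the force, the opening and the grip force at its end, in the units of the state.
- ctrl.read_state(): the state, without advancing time (a new reading comes with each control period).
- ctrl.camera(name): name is "side" or "top"; returns the picture (400x640x3 uint8, red, green, blue); there is no depth.
- ctrl.calibration(name): a dict with "fov_y" (degrees; the focal length in pixels is half the picture's height over the tangent of half this angle, whatever the lens; pixels are square), "cx", "cy" (the principal point, pixels), "rvec" (rotation vector, rad) and "tvec" (3), from world to camera coordinates, as OpenCV has them. Camera axes: x right, y down, z forward; pixel columns grow to the right and rows downward; lengths in m; the calibration is good to about 2 mm. A picture is of the moment at which its call begins. calibration takes no time and is no camera call.
- ctrl.job_done(): hands the job in; it is judged then, once.
The state is a dict: "t": time; "joint_pos": joint angles; "dq": joint speeds; "tau": joint torques, N m; "position": TCP position; "tool_rot": TCP orientation; "contact_force": force on the tool from outside, world axes, zero at the start; "moment": the same for the moment, N m; "width": finger opening in m; "grasp_force": force on a finger pad.
Only numpy, scipy, OpenCV 4.12 (cv2) and the standard library are available. Lean on these libraries where they do the work, as an engineer would, in place of code of your own. Each camera call takes 0.05 s, during which the arm holds its last target. There are 200 camera calls.

### The job

Take every aluminium display plate off its barbed hook on the rack (lift it, tilt it and ease it out over the barb) and lay each one flat in a bay of its own in the white hold-down tray, lengthwise and clear of the rims. When all are lying there, work the pump lever through four full strokes, all the way down and all the way back up each time, and leave the lever up and the plates still flat in their bays, without disturbing the jars and the pot.

Things in the scene. Friction and masses are not known exactly. Their poses are not given: they have to be found in the camera images.
- rack: Fixed wooden display rack: panel 250 mm wide, 154 mm high, with three alike barbed steel hooks 110 mm apart. Origin on the table below the middle hook, 45 mm out from the panel's face. x points out of the panel along the hooks (away from the robot), y along the panel, z up. Plates hang on the hooks with their faces square to x, 20 to 40 mm on the panel side of the bend.
- hook_1 (a point): Bend of the hook at the -y end of the rack, on the bar's centre line, 150 mm above the table; axes as the rack. The 7 mm bar runs level 75 mm out from the panel to this bend, then turns up into a barb 28 mm long at 75 degrees from level, leaning outwards: its tip, a 9 mm ball, is 7 mm farther out and 27 mm higher than the bend.
- hook_2 (a point): Bend of the middle hook, like hook_1. A plate kept upright cannot pass the barb (under 20 degrees of tilt jams): raise it some 8 mm so the bar is mid-eye, tilt it 35 to 40 degrees, lower end swinging outwards along the hook and top leaning to the panel, then move it out past the bend and up along the barb, off the tip.
- hook_3 (a point): Bend of the hook at the +y end of the rack, like hook_1.
- plate_a_center (a point): Brushed-aluminium plate (None if absent), 120 x 50 x 8 mm, 0.10 to 0.18 kg. Point: middle of its outline, mid-thickness. z along the length to the eye end (up when hung), y along the width, x normal to the faces. The eye, a window 24 mm long and 18 mm wide on the centre line, has its centre at +16 mm along z; solid for 32 mm from eye to end. At the start the hook's bar passes through it.
- plate_b_center (a point): A plate exactly like plate_a, same point and axes, hanging on hook_2 at the start; reads None if absent. If knocked it may hang askew or lie elsewhere.
- plate_c_center (a point): A plate exactly like plate_a, same point and axes, hanging on hook_3 at the start; reads None if absent. If knocked it may hang askew or lie elsewhere.
- bay_1 (a point): Centre of the floor of one of three alike bays in the fixed white vacuum hold-down tray: 150 mm long (x), 90 mm wide (y), floor 20 mm above the table, rims 6 mm thick standing 7 mm over the floor. Axes are the tray's: x roughly away from the robot, y along the row, z up. A plate fits flat, lengthwise along x, either face up, either end forward.
- bay_2 (a point): Centre of the floor of the middle bay, like bay_1, 96 mm from it along +y.
- bay_3 (a point): Centre of the floor of the bay at the other end, like bay_1, 192 mm from it along +y.
- lever (a joint): Hinged hand lever of the vacuum pump: 0 when up at rest, 0.65 rad when fully down on its stop. A spring brings it back up when let go; about 4 N at the grip starts it and about 12 N holds it fully down.
- lever_grip (a point): Middle of the upper face of the lever's rubber grip (80 mm long, 28 mm wide, 24 mm thick). At rest the lever slopes up from the hinge towards the robot at 0.6 rad above level; fully down it lies 0.05 rad below level. This point is 150 mm out from the hinge along the lever and 12 mm above the lever's centre line, and swings down about the hinge.
- lever_hinge (a point): Hinge of the pump lever, 100 mm above the table; the lever reaches from it along this frame's -x (towards the robot) and turns about its y axis.
- vial_1: small amber glass jar with a cork, 40 mm across, 85 mm high, not part of the job; origin at the centre of its foot
- vial_2: small clear glass jar with a cork, 40 mm across, 85 mm high, not part of the job; origin at the centre of its foot
- pot: small terracotta pot, 84 mm across, 70 mm high, not part of the job; origin at the centre of its foot
There are look-alikes about, which are no part of the job. Leave any green look-alike of the part that bears plate_a_center alone. Leave any purple look-alike of the part that bears plate_b_center alone.

How it is judged:
By the outcome, as a careful person would: the job done as asked, in the order asked, and still so for the second after the job is handed in, with the robot touching nothing.
Of plate_a, plate_b, plate_c only 2 to 3 are there at a start; the rules pass over those that are not, and their reading is None.
At some moment in a run one of plate_a, plate_b, plate_c may be knocked a few centimetres aside while the robot is not near it.
Once in a run the grip may slacken for a moment while it holds something.
It also fails if it takes over 210 s, if anything falls off the work surface, if the arm or the gripper's body presses on something with over 40 N, if the wrist force passes 120 N, or if a joint passes its speed limit or range.

## Working session

There is one attempt and no reset: what is moved stays moved. The work goes in short steps, Python scripts to look and compute and a tool call to move; the robot and the scene stay as the last step left them, time stands still between calls to the robot, and variables do not carry over. Pictures are saved under pics/ and viewed, at most 14 in all, crops included, and the job is handed in when it is done.

Besides the shell and the picture viewer there is one more tool, called after "Request:" as a command line: name --pt "numbers of a row" for each row, then --argument value for the rest. arm_command: Moves the arm, as the interface text tells. Its arguments: {"type":"object","properties":{"steps":{"type":"array"},"grip_force":{"type":"number"}},"required":["steps"]}

```bash
ls; mkdir -p pics; cat > h.py <<'E'
import numpy as np, cv2
from bench import ctrl
def cal(n):
    c=ctrl.calibration(n); f=200/np.tan(np.radians(c['fov_y'])/2)
    return np.array([[f,0,c['cx']],[0,f,c['cy']],[0,0,1.]]),cv2.Rodrigues(np.array(c['rvec'],float))[0],np.array(c['tvec'],float)
def ray(n,p):
    K,R,t=cal(n); d=R.T@np.linalg.solve(K,[p[0],p[1],1.]); return -R.T@t,d
def plane(n,p,z):
    o,d=ray(n,p); return o+d*(z-o[2])/d[2]
def tri(ps,pt):
    o1,d1=ray('side',ps);o2,d2=ray('top',pt)
    s=np.linalg.lstsq(np.c_[d1,-d2],o2-o1,rcond=None)[0]
    a=o1+s[0]*d1;b=o2+s[1]*d2; return (a+b)/2,np.linalg.norm(a-b)
def proj(n,P):
    K,R,t=cal(n); q=(R@np.atleast_2d(P).T).T+t; q=q@K.T; return q[:,:2]/q[:,2:]
def shot(n,f):
    im=ctrl.camera(n); cv2.imwrite('pics/'+f,im[:,:,::-1]); return im
E
python3 - <<'E'
from h import *
shot('top','t0.png');shot('side','s0.png')
s=ctrl.read_state();print(s)
for n in('top','side'):
    print(n,ctrl.calibration(n)); print(ray(n,(320,200)))
E
```

```text
pics
{'t': 0.1, 'joint_pos': array([-1.22606512,  0.47770651,  0.02233129,  1.55628608, -0.01150489,
        1.10928299, -0.08312377]), 'dq': array([ 0.00127641, -0.00131891, -0.0023868 , -0.00125073,  0.00037027,
        0.00028956,  0.00176292]), 'tau': array([ 4.92215739e-03, -5.84088993e+01,  1.54098574e+00, -2.73312807e+01,
       -5.40006836e-02,  1.31232943e-02,  5.49734568e-05]), 'position': array([0.29509907, 0.60651208, 0.22181412]), 'tool_rot': array([-7.05180225e-01, -3.06116892e+00,  2.41096309e-03]), 'contact_force': array([-0.0899593 , -0.68078707,  0.46798338]), 'moment': array([-0.03948481, -0.02441762, -0.05341239]), 'grasp_force': 0.0, 'width': 0.08797220945653522}
top {'fov_y': 45.62977935965308, 'cx': 317.65351265418985, 'cy': 191.5158853637402, 'rvec': array([ 2.07647474, -2.1419661 ,  0.18825961]), 'tvec': array([-0.00660468,  0.69047122,  1.23581344])}
(array([ 0.43467114, -0.04854157,  1.34637799]), array([ 0.17814963,  0.0113774 , -0.98411181]))
side {'fov_y': 43.30640913745815, 'cx': 328.2713888369795, 'cy': 195.04721090798716, 'rvec': array([ 2.07664838, -0.58000559,  0.30803164]), 'tvec': array([-0.58448863,  0.27912022,  1.25998039])}
(array([ 0.03751839, -1.08484837,  0.91037467]), array([ 0.41362854,  0.72780336, -0.54733896]))
```

View pics/t0.png

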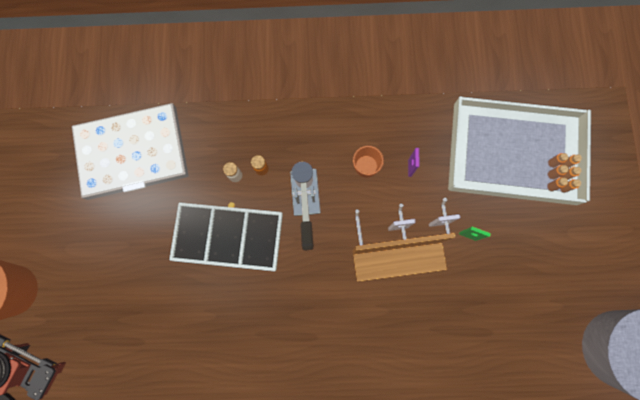

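View pics/s0.png

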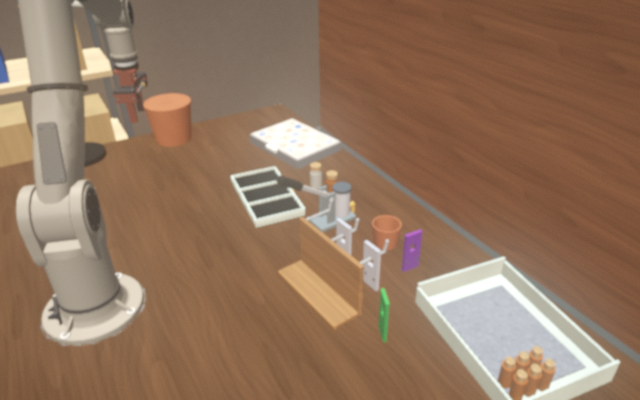

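Top view: hooks at about (446,203), (402,208) with plates, and (358,213) empty; tray at (226,237), lever grip at (307,235). Next, zoomed crops of both views.

```bash
python3 - <<'E'
import cv2
t=cv2.imread('pics/t0.png');s=cv2.imread('pics/s0.png')
cv2.imwrite('pics/t0c.png',cv2.resize(t[140:285,340:500],(800,725)[:2] and (660,598),interpolation=cv2.INTER_CUBIC))
cv2.imwrite('pics/s0c.png',cv2.resize(s[175:345,270:430],(564,600),interpolation=cv2.INTER_CUBIC))
E
```

```text
(no output)
```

View pics/t0c.png

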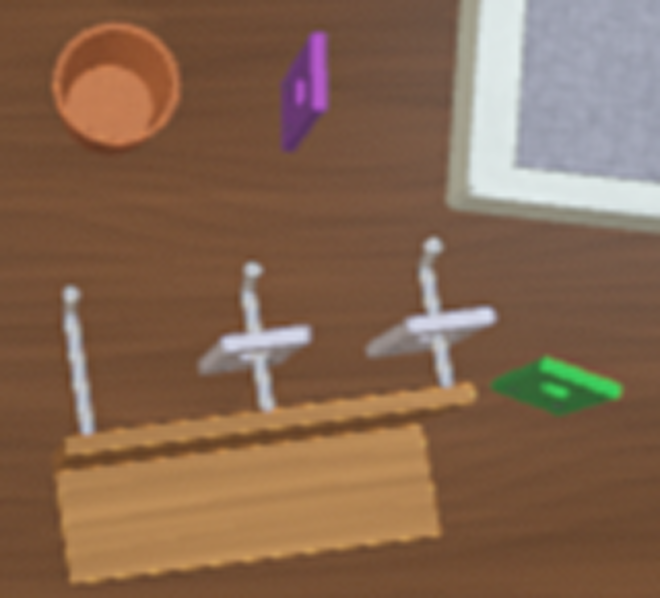

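View pics/s0c.png

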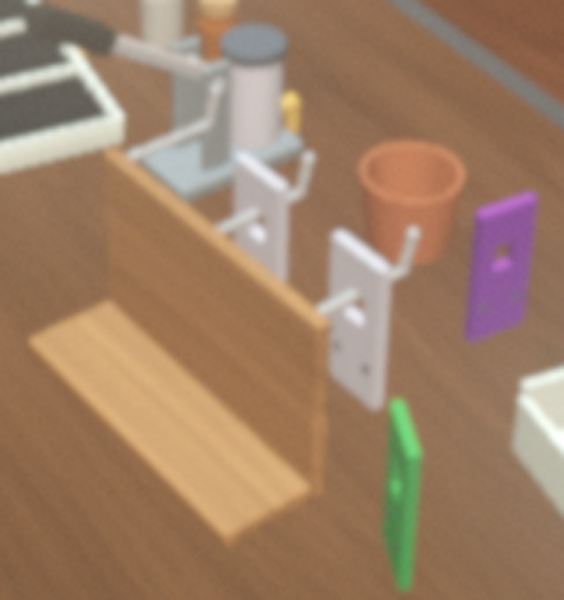

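Crops: barb balls in top crop at (71,294),(252,269),(433,245), in side crop at (217,88),(308,158),(413,234); plates on hooks 1 and 2, hook 3 empty. Green plate stands beside hook 1, purple beyond.

```bash
python3 - <<'E'
from h import *
t=cv2.imread('pics/t0.png')
cv2.imwrite('pics/t0d.png',cv2.resize(t[140:285,160:330],(701,598),interpolation=cv2.INTER_CUBIC))
T=lambda x,y:(340+x/4.125,140+y/4.124); S=lambda x,y:(270+x/3.525,175+y/3.529)
for a,b in [((71,294),(217,88)),((252,269),(308,158)),((433,245),(413,234))]:
    print('ball',plane('top',T(*a),.177).round(4),plane('side',S(*b),.177).round(4),tri(S(*b),T(*a)))
for n,p,z in [('panel L far',(65,437),.154),('panel R far',(472,383),.154),('A top front L',(409,323),.1855),('A R',(495,311),.1855),('B L',(222,340),.1855),('B R',(311,328),.1855)]:
    print(n,plane('top',T(*p),z).round(4))
for n,p,z in [('A toplft',(333,232),.1855),('A top R',(391,275),.1855),('B l',(237,157),.1855),('B r',(289,195),.1855),('A bot far',(378,408),.0655)]:
    print(n,plane('side',S(*p),z).round(4))
# pot, vials, green, purple rough
for n,p,z in [('pot',(116,85),.07),('purple top',(318,70),.12),('greentop',(582,378),.12)]: print(n,plane('top',T(*p),z).round(3))
for n,p in [('v1',(258,160)),('v2',(231,168))]: print(n,plane('top',p,.085).round(3))
E
```

```text
ball [ 0.6149 -0.1265  0.177 ] [ 0.6181 -0.1255  0.177 ] (array([ 0.61578535, -0.12698156,  0.1783069 ]), np.float64(0.00246646822597242))
ball [ 0.6266 -0.236   0.177 ] [ 0.626 -0.237  0.177] (array([ 0.62664714, -0.23612417,  0.17623551]), np.float64(6.815207526476857e-05))
ball [ 0.6377 -0.3455  0.177 ] [ 0.6371 -0.3465  0.177 ] (array([ 0.63777898, -0.34573662,  0.17623901]), np.float64(1.5307826317658488e-05))
panel L far [ 0.5311 -0.1205  0.154 ]
panel R far [ 0.5561 -0.368   0.154 ]
A top front L [ 0.5897 -0.3254  0.1855]
A R [ 0.5952 -0.3768  0.1855]
B L [ 0.583  -0.2142  0.1855]
B R [ 0.5885 -0.2673  0.1855]
A toplft [ 0.5863 -0.3257  0.1855]
A top R [ 0.5927 -0.382   0.1855]
B l [ 0.5773 -0.2197  0.1855]
B r [ 0.584  -0.2762  0.1855]
A bot far [ 0.5933 -0.3763  0.0655]
pot [ 0.772 -0.17   0.07 ]
purple top [ 0.764 -0.296  0.12 ]
greentop [ 0.561 -0.445  0.12 ]
v1 [0.78  0.133 0.085]
v2 [0.76  0.207 0.085]
```

View pics/t0d.png

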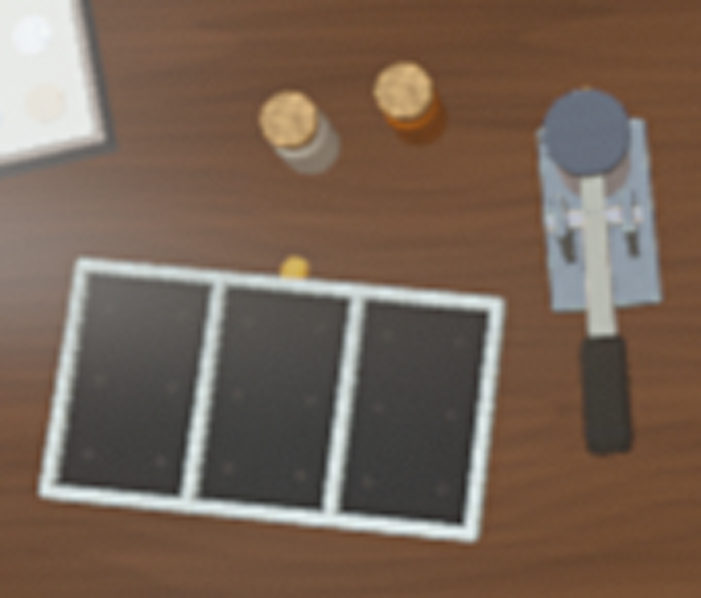

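```bash
python3 - <<'E'
from h import *
T=lambda x,y:(160+x/4.1235,140+y/4.124)
c=[plane('top',T(*p),.027)[:2] for p in [(503,298),(78,259),(40,495),(476,541)]]
c=np.array(c);print(c.round(4)); print(np.linalg.norm(np.diff(np.r_[c,c[:1]],axis=0),axis=1))
ctr=c.mean(0); xa=(c[0]-c[3]+c[1]-c[2]);xa/=np.linalg.norm(xa);ya=(c[1]-c[0]+c[2]-c[3]);ya/=np.linalg.norm(ya)
y=np.array([ya[0],ya[1]])
print('ctr',ctr.round(4),'xdir deg',np.degrees(np.arctan2(xa[1],xa[0])),'from y',np.degrees(np.arctan2(-ya[0],ya[1])))
for k in(-1,0,1): print('bay',k+2,(ctr+.096*k*y).round(4))
# lever
for n,p,z in [('grip near end top',(610,452),.215),('grip far end',(604,338),.17),('grip mid',(607,395),.195),('hinge',(599,215),.1),('capcyl',(586,132),.12)]: print(n,plane('top',T(*p),z).round(4))
s=ctrl.read_state(); print(s['t'])
E
```

```text
[[0.642  0.0746]
 [0.6786 0.3668]
 [0.5183 0.3879]
 [0.4792 0.0949]]
[0.29451337 0.16164063 0.29563529 0.16413589]
ctr [0.5795 0.231 ] xdir deg -7.3060168214031 from y -7.370987323649979
bay 1 [0.5672 0.1358]
bay 2 [0.5795 0.231 ]
bay 3 [0.5918 0.3262]
grip near end top [ 0.521  -0.0033  0.215 ]
grip far end [5.931e-01 4.000e-04 1.700e-01]
grip mid [ 0.556  -0.0016  0.195 ]
hinge [0.683  0.0046 0.1   ]
capcyl [0.7337 0.0108 0.12  ]
0.1
```

Request:
arm_command --pt "0 0 1 0 0 0 -0.1" --pt "0.2 -0.7 0.8 0 0 -0.8 -0.1" --pt "0.3 -0.95 0 0 0 -0.8 -0.1" --pt "0.3 -0.95 0 0 0 -0.8 -0.1" --pt "0.3 -0.95 0 0 0 -0.8 -0.1" --pt "0.3 -0.95 0 0 0 -0.8 -0.1" --pt "0.3 -0.95 0 0 0 -0.8 -0.1" --pt "0.3 -0.95 0 0 0 -0.8 -0.1" --pt "0.3 -0.95 0 0 0 -0.8 -0.1" --pt "0.3 -0.95 0 0 0 -0.8 -0.1" --pt "0.3 -0.95 0 0 0 -0.8 -0.1" --pt "0.3 -0.95 0 0 0 -0.8 -0.1" --pt "0.3 -0.95 0 0 0 -0.8 -0.1" --pt "0.3 -0.95 0 0 0 -0.8 -0.1" --pt "0.3 -0.95 0 0 0 -0.4 -0.1" --pt "0.3 -0.95 0 0 0 0 -0.1" --pt "0.3 -0.95 0 0 0 0 -0.1" --pt "0.3 -0.95 0 0 0 0 -0.1" --pt "0 0 0 0 0 0 -0.1"

```text
t: 2.0
position: [0.5439, -0.193, 0.3095]
tool_rot: [2.028, 2.396, -0.006]
contact_force: [0.1, -0.4, -0.2]
width: 0.0484
grasp_force: 0.0
```

Request:
arm_command --pt "0.24 -0.8 0 0 0 -0.72 0" --pt "0.24 -0.8 0 0 0 0 0" --pt "0.24 -0.8 0 0 0 0 0" --pt "0.22 -0.75 0 0 0 0 0" --pt "0 0 -0.7 0 0 0 0" --pt "0 0 -0.7 0 0 0 0" --pt "0 0 0 0 0 0 0" --pt "0 0 0 0 0 0 0"

```text
t: 2.8
position: [0.5916, -0.3421, 0.2397]
tool_rot: [-2.091, -2.343, 0.0]
contact_force: [0.0, -0.3, 0.0]
width: 0.044
grasp_force: 0.0
```

```bash
python3 - <<'E'
from h import *
t=shot('top','t1.png');s=shot('side','s1.png')
a=cv2.resize(t[150:290,350:490],(400,400),interpolation=cv2.INTER_CUBIC);b=cv2.resize(s[150:320,290:460],(400,400),interpolation=cv2.INTER_CUBIC)
cv2.imwrite('pics/c1.png',np.hstack([a,b])[:,:,::-1])
st=ctrl.read_state();print(st['position'],st['joint_pos'].round(3),st['width'])
E
```

```text
[ 0.59245414 -0.34308013  0.24178662] [-0.011  0.548  0.671  1.544 -0.36   1.172  0.842] 0.04403154483293141
```

View pics/c1.png

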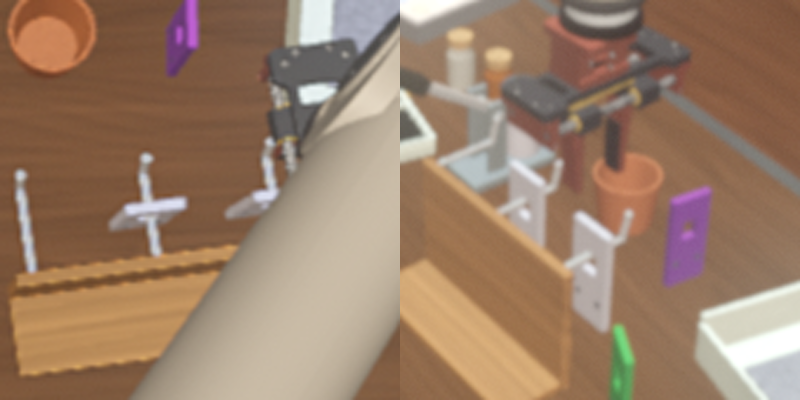

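Side half of the crop: fingers (midpoint (595,178)) sit straight above plate A's top (593,227); plates undisturbed. Descend and grip.

Request:
arm_command --pt "-0.03 -0.15 -0.5 0 0 0 0" --pt "0 0 -0.4 0 0 0 0" --pt "0 0 -0.4 0 0 0 0" --pt "0 0 -0.2 0 0 0 0" --pt "0 0 0 0 0 0 0" --pt "0 0 0 0 0 0 0" --pt "0 0 0 0 0 0 0"

```text
t: 3.6
position: [0.5908, -0.3509, 0.1663]
tool_rot: [2.091, 2.341, 0.001]
contact_force: [-0.2, 0.5, 0.2]
width: 0.0443
grasp_force: 0.0
```

```bash
python3 - <<'E'
from h import *
st=ctrl.read_state();print(st['position'],st['contact_force'],st['tool_rot'])
E
```

```text
[ 0.59081629 -0.35090722  0.16629324] [-0.15498696  0.52945237  0.22223009] [2.09113120e+00 2.34133625e+00 1.00932017e-03]
```

Request:
arm_command --pt "0 0 -0.03 0 0 0 0.5" --pt "0 0 0 0 0 0 1" --pt "0 0 0 0 0 0 1" --pt "0 0 0 0 0 0 1" --pt "0 0 0 0 0 0 1" --pt "0 0 0 0 0 0 1" --grip_force 45

```text
t: 4.2
position: [0.5905, -0.3504, 0.1634]
tool_rot: [2.092, 2.343, 0.001]
contact_force: [0.7, -1.0, 1.3]
width: 0.0076
grasp_force: 45.0
```

Request:
arm_command --pt "0 0 0.08 0 0 0 1" --pt "0 0 0.08 0 0 0 1" --pt "0 0 0 0 0 0 1" --pt "0 0 0 0 0 0 1"

```text
t: 4.6
position: [0.5899, -0.3504, 0.1712]
tool_rot: [-2.093, -2.343, 0.0]
contact_force: [-0.9, 0.8, -2.2]
width: 0.0075
grasp_force: 45.0
```

```bash
python3 - <<'E'
from h import *
st=ctrl.read_state();print(st)
E
```

```text
{'t': 4.6, 'joint_pos': array([ 0.02416226,  0.61579006,  0.63469115,  1.6062146 , -0.40475885,
        1.05446512,  0.88637985]), 'dq': array([-0.00121729,  0.00296034, -0.00326829,  0.00167831, -0.00065897,
       -0.00163641, -0.00041516]), 'tau': array([ 2.92094308e-02, -5.83769882e+01,  1.20635140e+01, -2.51094389e+01,
       -1.16805374e-02,  7.25066615e-02, -3.38928236e-03]), 'position': array([ 0.58993033, -0.35039772,  0.17115579]), 'tool_rot': array([-2.09293997e+00, -2.34284228e+00,  4.20923204e-05]), 'contact_force': array([-0.92591805,  0.79990325, -2.21770869]), 'moment': array([-0.04064656,  0.03325347,  0.00682927]), 'grasp_force': 44.99120056629181, 'width': 0.007542928458845721}
```

Request:
arm_command --pt "-0.035 -0.004 -0.001 0.097 -0.925 0 1" --pt "-0.035 -0.004 -0.004 0.097 -0.925 0 1" --pt "-0.035 -0.004 -0.007 0.097 -0.925 0 1" --pt "-0.034 -0.004 -0.01 0.097 -0.925 0 1" --pt "-0.033 -0.003 -0.013 0.097 -0.925 0 1" --pt "-0.032 -0.003 -0.015 0.097 -0.925 0 1" --pt "-0.03 -0.003 -0.018 0.097 -0.925 0 1" --pt "-0.03 -0.003 -0.02 0.097 -0.925 0 1" --pt "0 0 0 0 0 0 1" --pt "0 0 0 0 0 0 1" --pt "0 0 0 0 0 0 1"

```text
t: 5.7
position: [0.5781, -0.3514, 0.1674]
tool_rot: [1.75, 1.963, 0.655]
contact_force: [0.5, 0.2, -1.8]
width: 0.0075
grasp_force: 45.0
```

```bash
cat >> h.py <<'E'
def rk(b):  # rack-frame report: hook bend b (xy), eye centre from TCP
    st=ctrl.read_state();R=cv2.Rodrigues(st['tool_rot'])[0];p=st['position'];c,s=np.cos(.104),np.sin(.104)
    Q=np.array([[c,s,0],[-s,c,0],[0,0,1]]); B=np.array([*b,.15])
    for d in(0,.0218): print(d,(1e3*Q@(p+d*R[:,2]-B)).round(1))
    z=Q@R[:,2]; print('toolz',z.round(3),'tilt',np.degrees(np.arctan2(z[0],-z[2])).round(1),'tooly',(Q@R[:,1]).round(3))
    print('F',st['contact_force'].round(1),'M',st['moment'].round(2),'w',st['width'],'q',st['joint_pos'].round(2),'t',st['t'])
E
python3 - <<'E'
from h import *
rk((.6308,-.3462))
E
```

```text
0 [-53.    0.3  17.4]
0.0218 [-39.8   0.3  -0. ]
toolz [ 0.604  0.001 -0.797] tilt 37.2 tooly [0.797 0.01  0.604]
F [ 0.5  0.2 -1.8] M [-0.12  0.79 -0.01] w 0.007475198094911343 q [ 0.53  0.4   0.17  2.02 -1.19  0.54  1.79] t 5.7
```

Request:
arm_command --pt "0.1 0.01 0 0 0 0 1" --pt "0.13 0.014 0 0 0 0 1" --pt "0.13 0.014 0 0 0 0 1" --pt "0.13 0.014 0 0 0 0 1" --pt "0.13 0.014 0 0 0 0 1" --pt "0.1 0.01 0 0 0 0 1" --pt "0.06 0.006 0 0 0 0 1" --pt "0 0 0 0 0 0 1" --pt "0 0 0 0 0 0 1"

```text
t: 6.6
position: [0.6156, -0.3478, 0.1666]
tool_rot: [1.752, 1.961, 0.655]
contact_force: [0.1, 0.2, -1.4]
width: 0.0077
grasp_force: 45.0
```

```bash
python3 - <<'E'
from h import *
rk((.6308,-.3462))
E
```

```text
0 [-15.3  -0.   16.6]
0.0218 [-2.1 -0.  -0.8]
toolz [ 0.604  0.    -0.797] tilt 37.2 tooly [0.797 0.008 0.604]
F [ 0.1  0.2 -1.4] M [-0.12  0.87  0.02] w 0.007725540312133093 q [ 0.48  0.44  0.17  1.96 -1.18  0.53  1.72] t 6.6
```

Request:
arm_command --pt "0.04 0.004 0.06 0 0 0 1" --pt "0.034 0.004 0.1 0 0 0 1" --pt "0.034 0.004 0.12 0 0 0 1" --pt "0.032 0.003 0.12 0 0 0 1" --pt "0.032 0.003 0.12 0 0 0 1" --pt "0.032 0.003 0.12 0 0 0 1" --pt "0 0 0 0 0 0 1"

```text
t: 7.3
position: [0.6268, -0.3468, 0.2002]
tool_rot: [1.749, 1.96, 0.655]
contact_force: [-0.7, -1.0, -1.7]
width: 0.0076
grasp_force: 45.0
```

```bash
python3 - <<'E'
from h import *
rk((.6308,-.3462))
E
```

```text
0 [-4.  -0.2 50.2]
0.0218 [ 9.2 -0.2 32.9]
toolz [ 0.606 -0.    -0.796] tilt 37.3 tooly [0.796 0.01  0.606]
F [-0.7 -1.  -1.7] M [-0.15  0.89  0.06] w 0.007605935674695363 q [ 0.43  0.4   0.22  1.93 -1.09  0.56  1.6 ] t 7.3
```

Request:
arm_command --pt "0.1 0.01 0.14 0 0 0 1" --pt "0.16 0.016 0.2 0 0 0 1" --pt "0.2 0.02 0.4 0 0 0 1" --pt "0 0 0.7 0 0 0 1" --pt "0 0 0.9 0 0 0 1" --pt "0 0 0.8 0 0 0 1" --pt "0 0.3 0.2 0 0 0 1" --pt "-0.1 0.6 0 0 0 -0.15 1" --pt "0 0 0 0 0 0 1"

```text
t: 8.2
position: [0.6445, -0.2942, 0.3663]
tool_rot: [1.759, 1.953, 0.655]
contact_force: [-0.0, 1.6, -1.9]
width: 0.008
grasp_force: 45.0
```

```bash
python3 - <<'E'
from h import *
rk((.6308,-.3462)); shot('side','s2.png')
E
```

```text
0 [ 19.   50.3 216.3]
0.0218 [ 32.2  50.3 199. ]
toolz [ 0.605 -0.002 -0.796] tilt 37.2 tooly [0.796 0.001 0.605]
F [-0.   1.6 -1.9] M [-0.1   0.93  0.03] w 0.008020133011772101 q [ 0.18  0.19  0.38  1.8  -0.69  0.73  1.06] t 8.2
```

Request:
arm_command --pt "-0.1 0.8 0 0 0 -0.18 1" --pt "-0.1 0.9 0 0 0 -0.18 1" --pt "-0.1 0.9 0 0 0 -0.18 1" --pt "-0.1 0.9 0 0 0 -0.18 1" --pt "-0.1 0.9 0 0 0 -0.18 1" --pt "-0.1 0.9 0 0 0 -0.18 1" --pt "-0.1 0.9 0 0 0 -0.18 1" --pt "-0.1 0.9 0 0 0 -0.18 1" --pt "-0.1 0.9 0 0 0 -0.18 1" --pt "-0.1 0.9 0 0 0 -0.18 1" --pt "-0.1 0.9 0 0 0 -0.18 1" --pt "-0.1 0.9 0 0 0 -0.18 1" --pt "-0.1 0.9 0 0 0 -0.18 1" --pt "-0.1 0.9 0 0 0 -0.18 1" --pt "0 0 -0.5 0 0 0 1" --pt "0 0 -0.8 0 0 0 1" --pt "0 0 -0.7 0 0 0 1" --pt "0 0 0 0 0 0 1" --pt "0 0 0 0 0 0 1"

```text
t: 10.15
position: [0.5769, 0.3055, 0.2651]
tool_rot: [1.939, 1.729, 0.572]
contact_force: [0.7, 0.6, -1.2]
width: 0.0077
grasp_force: 45.0
```

```bash
cat >> h.py <<'E'
BAY={1:(.5672,.1358),2:(.5795,.231),3:(.5918,.3262)}
def tr(k):
    st=ctrl.read_state();R=cv2.Rodrigues(st['tool_rot'])[0];p=st['position'];a=np.radians(-7.35);c,s=np.cos(a),np.sin(a)
    Q=np.array([[c,s,0],[-s,c,0],[0,0,1]]); B=np.array([*BAY[k],0])
    for d in(0,.0985): print(d,(1e3*Q@(p+d*R[:,2]-B)).round(1))
    z=Q@R[:,2]; print('toolz',z.round(3),'tilt',np.degrees(np.arctan2(z[0],-z[2])).round(1),'tooly',(Q@R[:,1]).round(3))
    print('F',st['contact_force'].round(1),'w',st['width'].round(4),'q',st['joint_pos'].round(2),'t',st['t'])
E
python3 - <<'E'
from h import *
tr(3)
t=shot('top','t3.png');s=shot('side','s3.png')
a=cv2.resize(t[130:300,160:330],(400,400),interpolation=cv2.INTER_CUBIC);b=cv2.resize(s[80:250,200:370],(400,400),interpolation=cv2.INTER_CUBIC)
cv2.imwrite('pics/c3.png',np.hstack([a,b])[:,:,::-1])
E
```

```text
0 [-12.1 -22.4 265.1]
0.0985 [ 47.1 -22.1 186.4]
toolz [ 0.601  0.003 -0.799] tilt 36.9 tooly [0.799 0.013 0.601]Traceback (most recent call last):
  File "<stdin>", line 2, in <module>
  File "h.py", line 30, in tr
    print('F',st['contact_force'].round(1),'w',st['width'].round(4),'q',st['joint_pos'].round(2),'t',st['t'])
                                               ^^^^^^^^^^^^^^^^^
AttributeError: 'float' object has no attribute 'round'
```

Request:
arm_command --pt "-0.01 0.15 0 -0.111 -0.863 0 1" --pt "-0.01 0.15 -0.2 -0.111 -0.863 0 1" --pt "-0.02 0.16 -0.4 -0.111 -0.863 0 1" --pt "0 0 -0.6 0 0 0 1" --pt "0 0 -0.6 0 0 0 1" --pt "0 0 -0.4 0 0 0 1" --pt "0 0 0 0 0 0 1" --pt "0 0 0 0 0 0 1"

```text
t: 10.95
position: [0.5756, 0.3299, 0.1572]
tool_rot: [1.779, 1.585, 0.736]
contact_force: [-0.1, 0.7, -0.6]
width: 0.0079
grasp_force: 45.0
```

```bash
sed -i "s/st\['width'\].round(4)/st['width']/" h.py
cat >> h.py <<'E'
def duo(f,ct,cs):
    t=ctrl.camera('top');s=ctrl.camera('side'); g=lambda i,c:cv2.resize(i[c[1]:c[1]+c[2],c[0]:c[0]+c[2]],(400,400),interpolation=cv2.INTER_CUBIC)
    cv2.imwrite('pics/'+f,np.hstack([g(t,ct),g(s,cs)])[:,:,::-1])
E
python3 - <<'E'
from h import *
tr(3); duo('c3.png',(160,130,170),(200,80,170))
E
```

```text
0 [-16.5   1.6 157.2]
0.0985 [59.1  2.1 94. ]
toolz [ 0.767  0.005 -0.641] tilt 50.1 tooly [0.641 0.011 0.768]
F [-0.1  0.7 -0.6] w 0.007874780457947426 q [-0.79  0.45 -0.22  2.14  1.55  0.84 -2.38] t 10.95
```

View pics/c3.png

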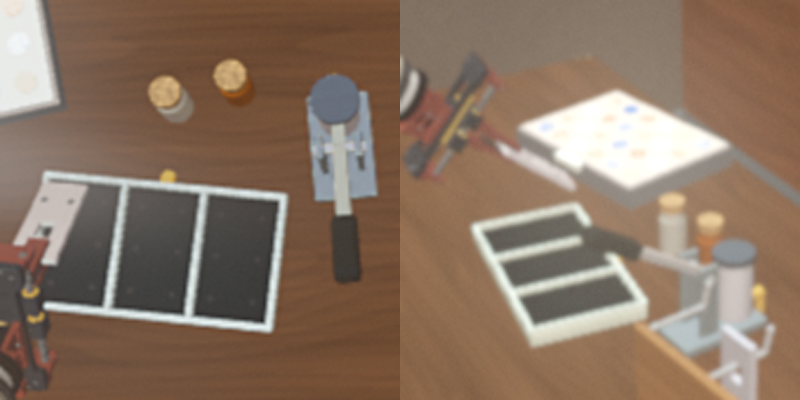

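Top half shows the plate's grip end by (45,230) and its foot end over the left bay (55,190), shifted left only by parallax; still held. Lower it with more tilt.

Request:
arm_command --pt "-0.1 0 -0.3 -0.102 -0.794 0 1" --pt "-0.11 0 -0.4 -0.102 -0.794 0 1" --pt "0 0 -0.4 0 0 0 1" --pt "0 0 -0.3 0 0 0 1" --pt "0 0 -0.1 0 0 0 1" --pt "0 0 0 0 0 0 1" --pt "0 0 0 0 0 0 1"

```text
t: 11.75
position: [0.5645, 0.3293, 0.0815]
tool_rot: [1.678, 1.496, 0.823]
contact_force: [-0.6, 0.5, -1.4]
width: 0.0078
grasp_force: 45.0
```

```bash
python3 - <<'E'
from h import *
tr(3)
E
```

```text
0 [-27.4  -0.4  81.5]
0.0985 [56.2  0.  29.4]
toolz [ 0.849  0.005 -0.528] tilt 58.1 tooly [0.528 0.011 0.849]
F [-0.6  0.5 -1.4] w 0.007823512382473505 q [-0.87  0.67 -0.21  2.2   1.81  1.05 -2.77] t 11.75
```

Request:
arm_command --pt "0 0 -0.06 0 0 0 1" --pt "0 0 -0.05 0 0 0 1" --pt "0 0 0 0 0 0 1" --pt "0 0 0 0 0 0 0.7" --pt "0 0 0 0 0 0 0.5" --pt "0 0 0 0 0 0 0.3" --pt "0 0 0 0 0 0 0.1" --pt "0 0 0 0 0 0 -0.1" --pt "0 0 0 0 0 0 -0.3" --pt "0 0 0 0 0 0 -0.5" --pt "0 0 0 0 0 0 -0.7" --pt "0 0 0 0 0 0 -0.7" --pt "0 0 0 0 0 0 -0.7"

```text
t: 13.05
position: [0.5638, 0.3288, 0.0744]
tool_rot: [1.677, 1.498, 0.821]
contact_force: [-0.3, -0.1, -1.1]
width: 0.0743
grasp_force: 0.3
```

```bash
python3 - <<'E'
from h import *
tr(3); duo('c4.png',(150,140,140),(200,120,130))
E
```

```text
0 [-28.1  -1.   74.4]
0.0985 [55.4 -0.6 22.2]
toolz [ 0.848  0.004 -0.53 ] tilt 58.0 tooly [0.53  0.013 0.848]
F [-0.3 -0.1 -1.1] w 0.07429556776421198 q [-0.87  0.68 -0.21  2.21  1.82  1.05 -2.79] t 13.05
```

View pics/c4.png

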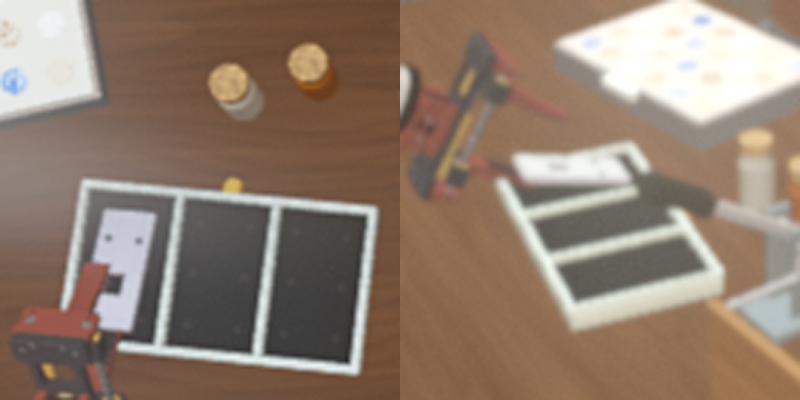

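Plate's lower end is on the floor of bay 3, aligned, its eye end leaning on the lower finger at (100,280). Draw the finger out from under.

Request:
arm_command --pt "-0.3 0.04 0 0 0 0 -0.7" --pt "-0.8 0.1 0 0 0 0 -0.7" --pt "-0.8 0.1 0 0 0 0 -0.7" --pt "-0.3 0.04 0.3 0 0 0 -0.6" --pt "0 0 0.9 0.1 0.8 0 -0.4" --pt "0 0 0.9 0.1 0.9 0 -0.2" --pt "0 0 0.9 0.1 0.9 0 0" --pt "0 0 0.9 0.1 0.9 0 0" --pt "0 0 0.9 0.1 0.9 0 0" --pt "0 -0.3 0.6 0.1 0.9 0 0" --pt "0.2 -0.7 0 0.1 0.9 0.2 0" --pt "0.2 -0.9 0 0.1 0.9 0.2 0" --pt "0.2 -0.9 0 0.1 0.9 0.2 0" --pt "0.2 -0.9 0 0.1 0.9 0.2 0" --pt "0.2 -0.9 0 0.1 0.9 0.2 0" --pt "0.2 -0.9 0 0.1 0.9 0.2 0" --pt "0.2 -0.9 0 0 0 0.2 0" --pt "0.1 -0.9 0 0 0 0.2 0" --pt "0 0 0 0 0 0 0"

```text
t: 15.05
position: [0.5277, -0.0231, 0.3205]
tool_rot: [2.144, 2.171, 0.132]
contact_force: [-0.2, 0.7, 0.7]
width: 0.0438
grasp_force: 0.0
```

```bash
python3 - <<'E'
from h import *
tr(3);rk((.6196,-.2367)); duo('c5.png',(150,140,140),(270,165,150))
E
```

```text
0 [ -18.9 -354.7  320.5]
0.0985 [  -6.9 -353.1  222.7]
toolz [ 0.121  0.016 -0.992] tilt 7.0 tooly [0.983 0.14  0.122]
F [-0.2  0.7  0.7] w 0.043822615126725376 q [-0.17  0.08  0.1   1.87  0.    1.07 -0.06] t 15.05
0 [-69.2 222.  170.5]
0.0218 [-66.6 221.7 148.8]
toolz [ 0.122 -0.013 -0.992] tilt 7.0 tooly [ 0.988 -0.09   0.122]
F [-0.2  0.7  0.7] M [-0.03  0.15 -0.04] w 0.043822615126725376 q [-0.17  0.08  0.1   1.87  0.    1.07 -0.06] t 15.05
```

View pics/c5.png

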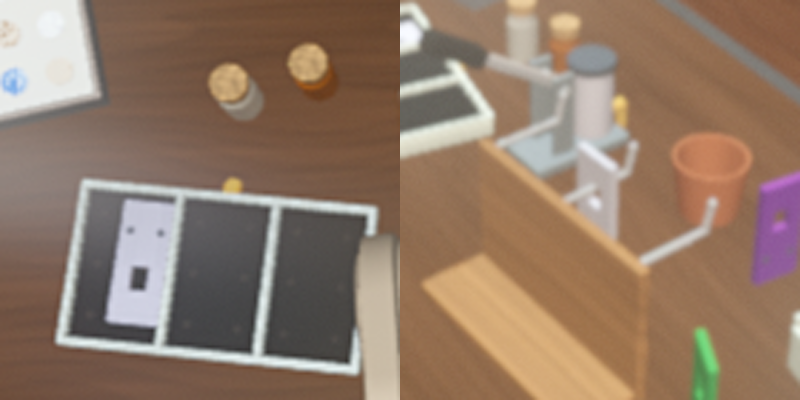

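Left: plate A lies flat in bay 3 but against the rim towards bay 2 (edge at (170,260)); I'll nudge it later. Right: plate B still hangs square as before. Go on to B.

Request:
arm_command --pt "0.22 -0.87 0 -0.073 0.695 0.35 0" --pt "0.23 -0.87 0 -0.073 0.695 0.35 0" --pt "0.23 -0.87 0 0 0 0.34 0" --pt "0.23 -0.87 -0.3 0 0 0 0" --pt "0.23 -0.87 -0.6 0 0 0 0" --pt "0 0 -0.6 0 0 0 0" --pt "0 0 0 0 0 0 0" --pt "0 0 0 0 0 0 0"

```text
t: 15.95
position: [0.5853, -0.2279, 0.2482]
tool_rot: [2.085, 2.343, -0.002]
contact_force: [-0.4, -0.2, 0.6]
width: 0.0437
grasp_force: 0.0
```

```bash
python3 - <<'E'
from h import *
rk((.6196,-.2367));print(ctrl.read_state()['position'])
E
```

```text
0 [-33.2  12.3  98.2]
0.0218 [-33.2  12.2  76.4]
toolz [ 0.002 -0.004 -1.   ] tilt 0.1 tooly [1.    0.012 0.002]
F [-0.4 -0.2  0.6] M [-0.07 -0.01  0.01] w 0.043735685321904284 q [ 0.1   0.38  0.22  1.66 -0.09  1.11  0.47] t 15.95
[ 0.58530184 -0.22793097  0.24824413]
```

Request:
arm_command --pt "0 -0.2 -0.3 0 0 0 0" --pt "0 -0.045 -0.4 0 0 0 0" --pt "0 0 -0.5 0 0 0 0" --pt "0 0 -0.3 0 0 0 0" --pt "0 0 -0.15 0 0 0 0" --pt "0 0 -0.04 0 0 0 0" --pt "0 0 0 0 0 0 0" --pt "0 0 0 0 0 0 0"

```text
t: 16.75
position: [0.5856, -0.2436, 0.1649]
tool_rot: [2.087, 2.337, -0.001]
contact_force: [0.4, -0.4, 0.4]
width: 0.0437
grasp_force: 0.0
```

```bash
python3 - <<'E'
from h import *
rk((.6196,-.2367)); duo('c6.png',(340,150,140),(270,165,150))
E
```

```text
0 [-34.6  -3.3  14.9]
0.0218 [-34.4  -3.5  -6.9]
toolz [ 0.005 -0.007 -1.   ] tilt 0.3 tooly [1.    0.009 0.005]
F [ 0.4 -0.4  0.4] M [-0.05  0.05 -0.02] w 0.043739653593518106 q [ 0.14  0.47  0.21  1.73 -0.11  0.95  0.5 ] t 16.75
```

View pics/c6.png

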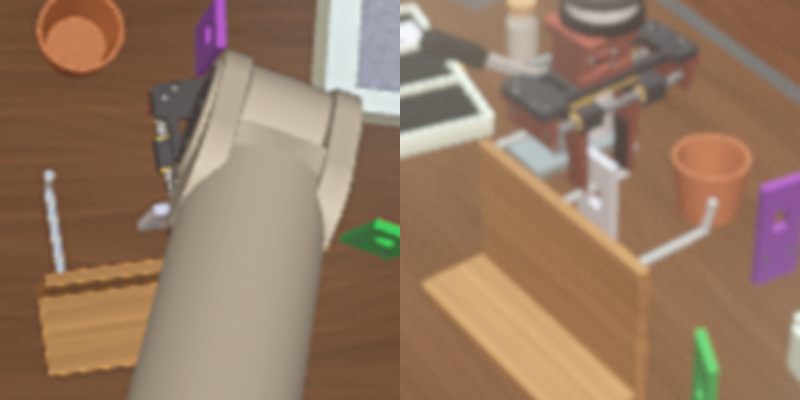

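Fingers straddle plate B's top (side half, (590,170)–(625,150)). Grip, lift and tilt.

Request:
arm_command --pt "-0.006 0.06 -0.02 0 0 0 0.3" --pt "0 0 0 0 0 0 0.6" --pt "0 0 0 0 0 0 1" --pt "0 0 0 0 0 0 1" --pt "0 0 0 0 0 0 1" --pt "0 0 0 0 0 0 1" --pt "0 0 0.08 0 0 0 1" --pt "0 0 0.08 0 0 0 1" --pt "0 0 0 0 0 0 1" --pt "0 0 0 0 0 0 1" --grip_force 45

```text
t: 17.85
position: [0.5846, -0.2404, 0.1709]
tool_rot: [2.088, 2.338, -0.003]
contact_force: [0.0, 0.5, -2.2]
width: 0.0072
grasp_force: 45.0
```

```bash
python3 - <<'E'
from h import *
rk((.6196,-.2367))
E
```

```text
0 [-35.2  -0.1  20.9]
0.0218 [-35.2  -0.2  -0.9]
toolz [ 0.004 -0.006 -1.   ] tilt 0.2 tooly [1.    0.009 0.003]
F [ 0.   0.5 -2.2] M [-0.    0.07  0.01] w 0.007201041570432789 q [ 0.13  0.46  0.21  1.73 -0.11  0.96  0.5 ] t 17.85
```

Request:
arm_command --pt "-0.035 -0.004 0.02 0.097 -0.925 0 1" --pt "-0.035 -0.004 -0.004 0.097 -0.925 0 1" --pt "-0.035 -0.004 -0.007 0.097 -0.925 0 1" --pt "-0.034 -0.004 -0.01 0.097 -0.925 0 1" --pt "-0.033 -0.003 -0.013 0.097 -0.925 0 1" --pt "-0.032 -0.003 -0.015 0.097 -0.925 0 1" --pt "-0.03 -0.003 -0.018 0.097 -0.925 0 1" --pt "-0.03 -0.003 -0.02 0.097 -0.925 0 1" --pt "0 0 0 0 0 0 1" --pt "0 0 0 0 0 0 1" --pt "0 0 0 0 0 0 1"

```text
t: 18.95
position: [0.5736, -0.2407, 0.1677]
tool_rot: [1.759, 1.971, 0.637]
contact_force: [0.4, 0.1, -0.8]
width: 0.0079
grasp_force: 45.0
```

```bash
python3 - <<'E'
from h import *
rk((.6196,-.2367))
E
```

```text
0 [-46.2   0.8  17.7]
0.0218 [-33.3   0.7   0.1]
toolz [ 0.592 -0.003 -0.806] tilt 36.3 tooly [0.806 0.011 0.592]
F [ 0.4  0.1 -0.8] M [-0.15  0.78 -0.05] w 0.007914605066625766 q [ 0.81  0.32 -0.39  2.15 -0.94  0.25  1.45] t 18.95
```

Request:
arm_command --pt "0.1 0.01 0 0 0 0 1" --pt "0.13 0.013 0 0 0 0 1" --pt "0.13 0.013 0 0 0 0 1" --pt "0.13 0.013 0 0 0 0 1" --pt "0.1 0.01 0 0 0 0 1" --pt "0.05 0.005 0 0 0 0 1" --pt "0 0 0 0 0 0 1" --pt "0 0 0 0 0 0 1"

```text
t: 19.75
position: [0.6042, -0.2379, 0.1669]
tool_rot: [1.76, 1.97, 0.638]
contact_force: [0.4, -1.1, -2.0]
width: 0.0077
grasp_force: 45.0
```

```bash
python3 - <<'E'
from h import *
rk((.6196,-.2367))
E
```

```text
0 [-15.5   0.4  16.9]
0.0218 [-2.6  0.3 -0.7]
toolz [ 0.592 -0.003 -0.806] tilt 36.3 tooly [0.806 0.009 0.592]
F [ 0.4 -1.1 -2. ] M [-0.1   0.81 -0.02] w 0.007658617277042013 q [ 0.72  0.35 -0.34  2.1  -0.9   0.25  1.37] t 19.75
```

Request:
arm_command --pt "0.04 0.004 0.06 0 0 0 1" --pt "0.036 0.004 0.1 0 0 0 1" --pt "0.034 0.004 0.12 0 0 0 1" --pt "0.034 0.003 0.12 0 0 0 1" --pt "0.032 0.003 0.12 0 0 0 1" --pt "0.032 0.003 0.12 0 0 0 1" --pt "0 0 0 0 0 0 1"

```text
t: 20.45
position: [0.6157, -0.2368, 0.2006]
tool_rot: [1.758, 1.969, 0.638]
contact_force: [-1.4, 0.1, -1.0]
width: 0.0075
grasp_force: 45.0
```

```bash
python3 - <<'E'
from h import *
rk((.6196,-.2367))
E
```

```text
0 [-3.9  0.3 50.6]
0.0218 [ 9.1  0.2 33. ]
toolz [ 0.593 -0.004 -0.805] tilt 36.4 tooly [0.805 0.01  0.593]
F [-1.4  0.1 -1. ] M [-0.15  0.8   0.01] w 0.007513200992301729 q [ 0.62  0.3  -0.23  2.06 -0.81  0.32  1.25] t 20.45
```

Request:
arm_command --pt "0.1 0.01 0.14 0 0 0 1" --pt "0.16 0.016 0.2 0 0 0 1" --pt "0.2 0.02 0.4 0 0 0 1" --pt "0 0 0.7 0 0 0 1" --pt "0 0 0.9 0 0 0 1" --pt "0 0 0.8 0 0 0 1" --pt "0 0.3 0.2 0 0 0 1" --pt "-0.15 0.8 0 0 0 -0.26 1" --pt "-0.15 0.92 0 0 0 -0.26 1" --pt "-0.15 0.92 0 0 0 -0.26 1" --pt "-0.15 0.92 0 0 0 -0.26 1" --pt "-0.15 0.92 0 0 0 -0.26 1" --pt "-0.15 0.92 0 0 0 -0.26 1" --pt "-0.15 0.92 0 0 0 -0.26 1" --pt "-0.15 0.92 0 0 0 -0.26 1" --pt "-0.15 0.92 0 0 0 -0.26 1" --pt "-0.15 0.92 0 0 0 -0.26 1" --pt "0 0 0 0 0 0 1" --pt "0 0 0 0 0 0 1"

```text
t: 22.35
position: [0.5655, 0.2165, 0.3648]
tool_rot: [1.94, 1.752, 0.561]
contact_force: [0.1, -0.9, -1.7]
width: 0.0075
grasp_force: 45.0
```

```bash
python3 - <<'E'
from h import *
tr(2)
E
```

```text
0 [-12.  -16.2 364.8]
0.0985 [ 45.9 -15.4 285.1]
toolz [ 0.588  0.008 -0.809] tilt 36.0 tooly [0.809 0.024 0.588]
F [ 0.1 -0.9 -1.7] w 0.007461575958442868 q [-0.13  0.05 -0.6   1.95  0.68  0.82 -1.21] t 22.35
```

Request:
arm_command --pt "-0.05 0.07 -0.6 -0.113 -0.873 -0.1 1" --pt "-0.05 0.07 -0.8 -0.113 -0.873 -0.1 1" --pt "-0.05 0.07 -0.8 -0.113 -0.873 0 1" --pt "-0.06 0.07 -0.8 -0.113 -0.873 0 1" --pt "-0.06 0.08 -0.8 -0.113 -0.873 0 1" --pt "0 0 -0.6 0 0 0 1" --pt "0 0 -0.3 0 0 0 1" --pt "0 0 0 0 0 0 1" --pt "0 0 0 0 0 0 1"

```text
t: 23.25
position: [0.5582, 0.2205, 0.1725]
tool_rot: [1.75, 1.528, 0.73]
contact_force: [0.5, 0.1, -0.8]
width: 0.0079
grasp_force: 45.0
```

```bash
python3 - <<'E'
from h import *
tr(2)
E
```

```text
0 [-19.7 -13.1 172.5]
0.0985 [ 58.8 -16.4 113.1]
toolz [ 0.797 -0.033 -0.603] tilt 52.9 tooly [0.603 0.01  0.798]
F [ 0.5  0.1 -0.8] w 0.00790014052686064 q [-0.38  0.4  -0.59  2.31  1.7   0.98 -2.44] t 23.25
```

Request:
arm_command --pt "-0.04 0.1 -0.3 -0.042 -0.33 0.16 1" --pt "-0.04 0.09 -0.3 -0.042 -0.33 0.16 1" --pt "-0.046 0.09 -0.3 -0.042 -0.33 0.16 1" --pt "0 0 -0.4 0 0 0 1" --pt "0 0 -0.3 0 0 0 1" --pt "0 0 -0.15 0 0 0 1" --pt "0 0 0 0 0 0 1" --pt "0 0 0 0 0 0 1"

```text
t: 24.05
position: [0.5521, 0.2359, 0.0861]
tool_rot: [1.66, 1.512, 0.81]
contact_force: [-0.4, -0.2, -1.5]
width: 0.0076
grasp_force: 45.0
```

```bash
python3 - <<'E'
from h import *
tr(2)
E
```

```text
0 [-27.8   1.4  86.1]
0.0985 [55.7  1.8 33.9]
toolz [ 0.848  0.004 -0.529] tilt 58.0 tooly [0.529 0.033 0.848]
F [-0.4 -0.2 -1.5] w 0.0076186509994938655 q [-0.48  0.67 -0.55  2.36  1.97  1.23 -2.76] t 24.05
```

Request:
arm_command --pt "0 0 -0.1 0 0 0 1" --pt "0 0 -0.1 0 0 0 1" --pt "0 0 0 0 0 0 1" --pt "0 0 0 0 0 0 1" --pt "0 0 0 0 0 0 0.7" --pt "0 0 0 0 0 0 0.5" --pt "0 0 0 0 0 0 0.3" --pt "0 0 0 0 0 0 0.1" --pt "0 0 0 0 0 0 -0.1" --pt "0 0 0 0 0 0 -0.3" --pt "0 0 0 0 0 0 -0.5" --pt "0 0 0 0 0 0 -0.7" --pt "0 0 0 0 0 0 -0.7" --pt "0 0 0 0 0 0 -0.7"

```text
t: 25.45
position: [0.5514, 0.2359, 0.0748]
tool_rot: [1.66, 1.514, 0.809]
contact_force: [-0.9, 0.3, -0.7]
width: 0.0745
grasp_force: 0.3
```

```bash
python3 - <<'E'
from h import *
tr(2); duo('c7.png',(150,140,140),(200,120,130))
E
```

```text
0 [-28.5   1.3  74.8]
0.0985 [55.   1.7 22.5]
toolz [ 0.848  0.004 -0.531] tilt 57.9 tooly [0.53  0.034 0.847]
F [-0.9  0.3 -0.7] w 0.0745035369704519 q [-0.48  0.7  -0.55  2.36  1.99  1.24 -2.78] t 25.45
```

View pics/c7.png

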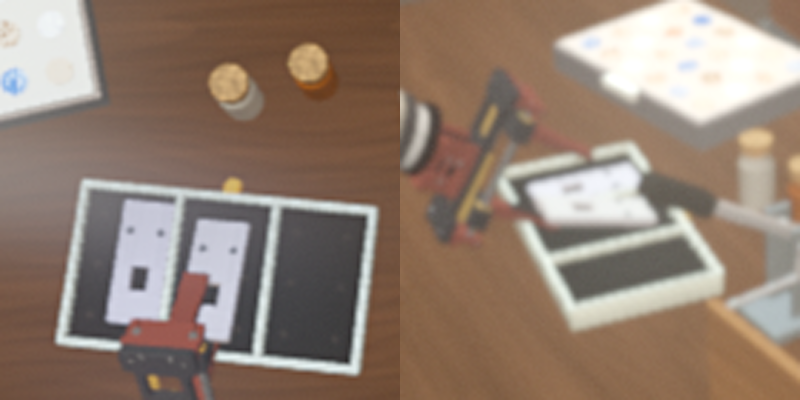

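Plate B leans on the lower finger in bay 2, aligned, foot end at (220,225). Withdraw the finger and go clear, then measure by mask.

Request:
arm_command --pt "-0.3 0.04 0 0 0 0 -0.7" --pt "-0.8 0.1 0 0 0 0 -0.7" --pt "-0.8 0.1 0 0 0 0 -0.7" --pt "-0.3 0.04 0.3 0 0 0 -0.6" --pt "0 0 0.9 0.1 0.8 0 -0.4" --pt "0 0 0.9 0.1 0.9 0 0" --pt "0 0 0.9 0.1 0.9 0 0.5" --pt "0 0 0.9 0.1 0.9 0 1" --pt "0 0 0.9 0.1 0.9 0 1" --pt "0 0 0.6 0.1 0.9 0 1" --pt "0 0 0 0.1 0.9 0 1" --pt "0 0 0 0.1 0.9 0 1" --pt "0 0 0 0.1 0.9 0 1" --pt "0 0 0 0.1 0.9 0 1" --pt "0 0 0 0.1 0.9 0 1" --pt "0 0 0 0.1 0.9 0 1" --pt "0 0 0 0 0 0 1"

```text
t: 27.25
position: [0.461, 0.2417, 0.2967]
tool_rot: [2.199, 2.084, 0.075]
contact_force: [0.2, 0.0, -1.0]
width: 0.0001
grasp_force: 0.0
```

```bash
cat >> h.py <<'E'
def plates(f):
    im=shot('top',f).astype(int); a=np.radians(-7.35);c,s=np.cos(a),np.sin(a)
    for k in BAY:
        u=np.array([(x,y) for x in np.arange(-72,73,.5) for y in np.arange(-43.5,44,.5)])/1e3
        W=np.c_[BAY[k][0]+c*u[:,0]-s*u[:,1],BAY[k][1]+s*u[:,0]+c*u[:,1],np.full(len(u),.028)]
        m=im[tuple(np.clip(proj('top',W).round().astype(int)[:,::-1],0,[399,639]).T)].mean(1)>130
        if m.sum()<500: print(k,'empty',m.sum());continue
        P=(u[m]*1e3).astype(np.float32); print(k,'n',m.sum(),'rect',cv2.minAreaRect(P),'min',P.min(0),'max',P.max(0))
E
python3 - <<'E'
from h import *
tr(3);plates('t8.png');print(ctrl.read_state()['position'])
E
```

```text
0 [-118.9 -100.5  296.7]
0.0985 [-107.4 -103.6  198.9]
toolz [ 0.117 -0.031 -0.993] tilt 6.7 tooly [0.991 0.076 0.114]
F [ 0.2  0.  -1. ] w 0.0001446111087837092 q [ 0.43  0.39 -1.36  1.83  0.53  1.24 -1.14] t 27.25
1 n 2285 rect ((0.25, 0.0), (87.0, 144.5), 90.0) min [-72.  -43.5] max [72.5 43.5]
2 n 28012 rect ((0.25, 0.0), (87.0, 144.5), 90.0) min [-72.  -43.5] max [72.5 43.5]
3 n 22900 rect ((0.25, 0.0), (87.0, 144.5), 90.0) min [-72.  -43.5] max [72.5 43.5]
[0.46006043 0.24231164 0.29674837]
```

```bash
python3 - <<'E'
from h import *
duo('c9.png',(150,140,140),(200,120,130))
E
```

```text
(no output)
```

View pics/c9.png

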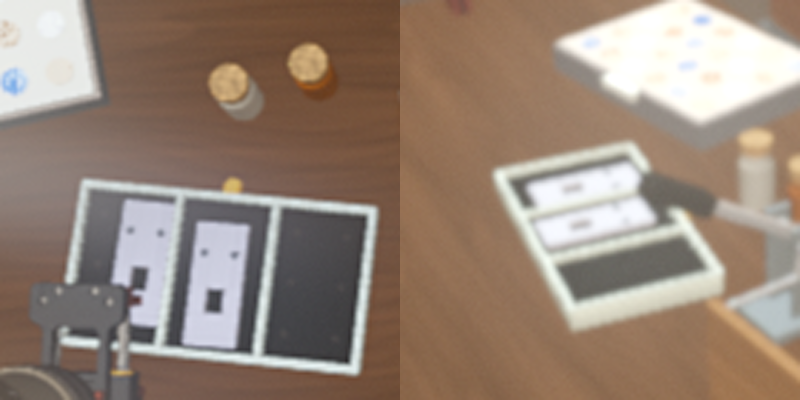

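Both plates lie flat: A (bay 3) hugging the rim beside bay 2 (right edge (172,207)–(158,327)), B (bay 2) with its near end (210,347) close to the near rim (≈351). Measure the corners and nudge both.

```bash
cat >> h.py <<'E'
def tc(p,k,z=.028,cp=(150,140,140)):
    w=plane('top',(cp[0]+p[0]*cp[2]/400,cp[1]+p[1]*cp[2]/400),z); a=np.radians(-7.35);c,s=np.cos(a),np.sin(a)
    d=w[:2]-BAY[k]; return (1e3*np.array([c*d[0]+s*d[1],-s*d[0]+c*d[1]])).round(1),w.round(4)
E
python3 - <<'E'
from h import *
print('A',[tc(p,3)[0] for p in [(122,199),(174,205),(158,327)]])
print('B',[tc(p,2)[0] for p in [(197,221),(249,225),(237,349),(183,345)]])
im=cv2.imread('pics/t8.png')
# brightness profile across rim at tray y for A (u=+20) and for B's near end (v=0)
a=np.radians(-7.35);c,s=np.cos(a),np.sin(a)
def prof(k,pts,z=.027):
    W=[[BAY[k][0]+c*x/1e3-s*y/1e3,BAY[k][1]+s*x/1e3+c*y/1e3,z] for x,y in pts]
    q=proj('top',np.array(W)).astype(np.float32); return cv2.remap(im,q[None,:,0],q[None,:,1],cv2.INTER_LINEAR)[0].tolist()
for nm,k,pts in [('A y',3,[(20,y) for y in range(-58,20,3)]),('B x',2,[(x,5) for x in range(-86,-40,3)]),('B y',2,[(-40+60,y) for y in range(-50,50,4)])]:
    print(nm,[(int(p[0] if nm=='B x' else p[1]),v) for p,v in zip(pts,prof(k,pts))])
E
```

```text
A [array([65.1,  9. ]), array([ 64.1, -43.3]), array([-55.9, -44.9])]
B [array([50.5, 27.8]), array([ 51.5, -23.9]), array([-69.3, -28.3]), array([-70.6,  24.4])]
A y [(-58, [98, 92, 91]), (-55, [107, 102, 101]), (-52, [143, 144, 140]), (-49, [193, 196, 189]), (-46, [218, 217, 209]), (-43, [217, 211, 205]), (-40, [215, 201, 199]), (-37, [218, 202, 201]), (-34, [218, 202, 201]), (-31, [219, 203, 202]), (-28, [220, 204, 203]), (-25, [220, 204, 203]), (-22, [220, 204, 203]), (-19, [220, 204, 202]), (-16, [219, 203, 202]), (-13, [220, 204, 203]), (-10, [218, 202, 200]), (-7, [218, 202, 200]), (-4, [219, 203, 201]), (-1, [218, 202, 201]), (2, [218, 202, 201]), (5, [209, 194, 193]), (8, [172, 159, 158]), (11, [117, 109, 110]), (14, [99, 95, 96]), (17, [102, 97, 99])]
B x [(-86, [75, 88, 119]), (-83, [93, 104, 125]), (-80, [175, 179, 176]), (-77, [226, 227, 217]), (-74, [201, 202, 192]), (-71, [150, 144, 139]), (-68, [185, 170, 169]), (-65, [225, 209, 207]), (-62, [226, 210, 208]), (-59, [225, 209, 207]), (-56, [227, 210, 208]), (-53, [226, 210, 208]), (-50, [227, 210, 209]), (-47, [226, 210, 208]), (-44, [228, 212, 210]), (-41, [228, 212, 210])]
B y [(-50, [188, 190, 183]), (-46, [218, 219, 210]), (-42, [154, 153, 146]), (-38, [85, 79, 80]), (-34, [87, 82, 82]), (-30, [87, 81, 82]), (-26, [112, 105, 105]), (-22, [189, 175, 176]), (-18, [215, 199, 197]), (-14, [181, 165, 162]), (-10, [177, 161, 158]), (-6, [214, 198, 196]), (-2, [222, 205, 204]), (2, [222, 205, 204]), (6, [222, 206, 204]), (10, [219, 203, 201]), (14, [198, 182, 179]), (18, [164, 148, 143]), (22, [199, 182, 180]), (26, [211, 195, 194]), (30, [134, 123, 123]), (34, [95, 89, 90]), (38, [98, 92, 91]), (42, [118, 115, 114]), (46, [180, 183, 177])]
```

Request:
arm_command --pt "0.7 0.3 0 0.26 0.64 0 1" --pt "0.8 0.35 0 0.26 0.64 0 1" --pt "0.8 0.35 0 0 0 0 1" --pt "0.67 0.3 -0.3 0 0 0 1" --pt "0 0 -0.9 0 0 0 1" --pt "0 0 -0.9 0 0 0 1" --pt "0 0 -0.9 0 0 0 1" --pt "0 0 -0.8 0 0 0 1" --pt "0 0 -0.6 0 0 0 1" --pt "0 0 0 0 0 0 1" --pt "0 0 0 0 0 0 1"

```text
t: 28.5
position: [0.6086, 0.3079, 0.0791]
tool_rot: [2.273, 2.162, 0.006]
contact_force: [0.6, -0.5, 0.1]
width: 0.001
grasp_force: 0.0
```

```bash
python3 - <<'E'
from h import *
tr(3)
E
```

```text
0 [ 19.  -16.   79.1]
0.0985 [ 19.5 -16.  -19.4]
toolz [ 0.006 -0.    -1.   ] tilt 0.3 tooly [0.997 0.078 0.006]
F [ 0.6 -0.5  0.1] w 0.001013673078691987 q [ 0.09  0.88 -1.04  1.6   0.83  1.14 -1.2 ] t 28.5
```

Descend gently until contact.

Request:
arm_command --pt "0 0 -0.4 0 0 0 1" --pt "0 0 -0.3 0 0 0 1" --pt "0 0 -0.2 0 0 0 1" --pt "0 0 -0.06 0 0 0 1" --pt "0 0 -0.04 0 0 0 1" --pt "0 0 0 0 0 0 1"

```text
t: 29.1
position: [0.6087, 0.3066, 0.0285]
tool_rot: [2.274, 2.16, 0.001]
contact_force: [-3.0, -3.5, 7.7]
width: 0.0005
grasp_force: 3.8
```

Request:
arm_command --pt "0 0 -0.02 0 0 0 1" --pt "0 0 0 0 0 0 1"

```text
t: 29.3
position: [0.6087, 0.3066, 0.0285]
tool_rot: [2.274, 2.159, 0.001]
contact_force: [-5.1, -6.2, 13.7]
width: 0.0008
grasp_force: 6.5
```

Request:
arm_command --pt "0 0 -0.02 0 0 0 1" --pt "0 0 0 0 0 0 1"

```text
t: 29.5
position: [0.6087, 0.3066, 0.0284]
tool_rot: [2.274, 2.159, 0.001]
contact_force: [-7.8, -7.8, 18.3]
width: 0.0002
grasp_force: 9.6
```

Request:
arm_command --pt "0.005 0.04 0 0 0 0 1" --pt "0.005 0.04 0 0 0 0 1" --pt "0.005 0.04 0 0 0 0 1" --pt "0.005 0.04 0 0 0 0 1" --pt "0.005 0.04 0 0 0 0 1" --pt "0.005 0.04 0 0 0 0 1" --pt "0.005 0.04 0 0 0 0 1" --pt "0.005 0.04 0 0 0 0 1" --pt "0 0 0 0 0 0 1"

```text
t: 30.4
position: [0.6134, 0.3193, 0.0284]
tool_rot: [2.273, 2.152, -0.0]
contact_force: [-2.7, -13.0, 20.8]
width: -0.0
grasp_force: 10.3
```

Request:
arm_command --pt "0 0 0.2 0 0 0 1" --pt "0 0 0.9 0 0 0 1" --pt "-0.3 0.6 0.8 0 0 0 1" --pt "-0.5 0.8 0.8 0 0 0 1" --pt "-0.5 0.8 0 0 0 0 1" --pt "0 0 0 0 0 0 1"

```text
t: 31.0
position: [0.545, 0.4325, 0.1545]
tool_rot: [-2.265, -2.175, -0.011]
contact_force: [0.0, 0.4, -0.5]
width: 0.0005
grasp_force: 0.0
```

```bash
cat >> h.py <<'E'
def edges(f):
    im=shot(f and 'top',f)[:,:,::-1].astype(np.uint8); a=np.radians(-7.35);c,s=np.cos(a),np.sin(a)
    for k in BAY:
        for nm,pts in [('y@x=25',[(25,y) for y in range(-52,53,2)]),('y@x=-45',[(-45,y) for y in range(-52,53,2)]),('x@y=-8',[(x,-16) for x in range(-84,86,2)])]:
            W=[[BAY[k][0]+c*x/1e3-s*y/1e3,BAY[k][1]+s*x/1e3+c*y/1e3,.028] for x,y in pts]
            q=proj('top',np.array(W)).astype(np.float32); v=cv2.remap(im,q[None,:,0],q[None,:,1],cv2.INTER_LINEAR)[0].mean(1)
            print(k,nm,pts[0],''.join('#' if t>145 else '.' for t in v))
E
python3 - <<'E'
from h import *
tr(3); edges('t10.png')
E
```

```text
0 [-60.   99.5 154.5]
0.0985 [-59.6 100.1  56. ]
toolz [ 0.004  0.006 -1.   ] tilt 0.2 tooly [0.996 0.088 0.004]
F [ 0.   0.4 -0.5] w 0.00047778596792742424 q [-0.1   0.83 -1.09  1.52  0.75  1.25 -1.33] t 31.0
1 y@x=25 (25, -52) .#####...........................................####
1 y@x=-45 (-45, -52) .#####...........................................####
1 x@y=-8 (-84, -16) ...............................................................................#####.
2 y@x=25 (25, -52) .#####.........##########################........####
2 y@x=-45 (-45, -52) .####................................................
2 x@y=-8 (-84, -16) #############...............#########################################..........#####.
3 y@x=25 (25, -52) .#####....##########################............#####
3 y@x=-45 (-45, -52) ............#########################################
3 x@y=-8 (-84, -16) #####################.........####.........##################################..#####.
```

Request:
arm_command --pt "0.45 -0.77 0 0 0 0 1" --pt "0.45 -0.77 0 0 0 0 1" --pt "0.46 -0.76 0 0 0 0 1" --pt "0 0 -0.8 0 0 0 1" --pt "0 0 -0.8 0 0 0 1" --pt "0 0 -0.5 0 0 0 1" --pt "0 0 -0.25 0 0 0 1" --pt "0 0 -0.1 0 0 0 1" --pt "0 0 0 0 0 0 1"

```text
t: 31.95
position: [0.62, 0.3086, 0.0295]
tool_rot: [2.275, 2.159, 0.004]
contact_force: [-0.4, 0.6, 0.3]
width: 0.0007
grasp_force: 0.0
```

```bash
python3 - <<'E'
from h import *
tr(3)
E
```

```text
0 [ 30.2 -13.8  29.5]
0.0985 [ 30.7 -13.9 -69. ]
toolz [ 0.005 -0.001 -1.   ] tilt 0.3 tooly [0.997 0.076 0.005]
F [-0.4  0.6  0.3] w 0.0007010155019031396 q [ 0.06  0.95 -0.99  1.59  0.88  1.1  -1.22] t 31.95
```

Request:
arm_command --pt "0 0 -0.04 0 0 0 1" --pt "0 0 -0.04 0 0 0 1" --pt "0 0 0 0 0 0 1" --pt "-0.04 0.04 0 0 0 0 1" --pt "-0.04 0.04 0 0 0 0 1" --pt "-0.04 0.04 0 0 0 0 1" --pt "-0.04 0.04 0 0 0 0 1" --pt "0 0 0 0 0 0 1"

```text
t: 32.75
position: [0.6169, 0.3156, 0.0284]
tool_rot: [2.274, 2.152, 0.013]
contact_force: [5.5, -6.7, 12.8]
width: 0.0007
grasp_force: 6.5
```

Request:
arm_command --pt "0 0 0.2 0 0 0 1" --pt "0 0 0.5 0 0 0 1" --pt "0 0 0 0 0 0 1"

```text
t: 33.05
position: [0.6127, 0.3195, 0.0638]
tool_rot: [2.275, 2.161, 0.013]
contact_force: [0.7, 0.6, 0.0]
width: 0.0004
grasp_force: 0.0
```

```bash
python3 - <<'E'
from h import *
tr(2)
E
```

```text
0 [21.6 92.  63.8]
0.0985 [ 22.5  92.4 -34.7]
toolz [ 0.008  0.004 -1.   ] tilt 0.5 tooly [0.997 0.077 0.009]
F [0.7 0.6 0. ] w 0.00040664101647919855 q [ 0.06  0.91 -1.02  1.59  0.84  1.13 -1.22] t 33.05
```

Request:
arm_command --pt "-0.17 -0.6 0 0 0 0 1" --pt "-0.17 -0.6 0 0 0 0 1" --pt "-0.17 -0.59 0 0 0 0 1" --pt "0 0 0 0 0 0 1" --pt "0 0 -0.4 0 0 0 1" --pt "0 0 -0.2 0 0 0 1" --pt "0 0 -0.08 0 0 0 1" --pt "0 0 0 0 0 0 1"

```text
t: 33.85
position: [0.5855, 0.2284, 0.0282]
tool_rot: [2.272, 2.16, -0.0]
contact_force: [-9.4, -11.4, 31.9]
width: 0.0005
grasp_force: 16.0
```

```bash
python3 - <<'E'
from h import *
tr(2)
E
```

```text
0 [ 6.3 -1.8 28.2]
0.0985 [  6.8  -2.2 -70.3]
toolz [ 0.005 -0.004 -1.   ] tilt 0.3 tooly [0.997 0.078 0.005]
F [ -9.4 -11.4  31.9] w 0.0004691339464613396 q [ 0.21  0.88 -1.01  1.76  0.88  1.03 -1.2 ] t 33.85
```

Request:
arm_command --pt "0 0 0.06 0 0 0 1" --pt "0.04 0 0 0 0 0 1" --pt "0.04 0 0 0 0 0 1" --pt "0.04 -0.01 0 0 0 0 1" --pt "0.04 -0.01 0 0 0 0 1" --pt "0.04 -0.01 0 0 0 0 1" --pt "0 0 0 0 0 0 1"

```text
t: 34.55
position: [0.5941, 0.229, 0.0285]
tool_rot: [2.275, 2.166, 0.003]
contact_force: [-6.5, 0.8, 7.2]
width: 0.0007
grasp_force: 4.0
```

Request:
arm_command --pt "0 0 0.2 0 0 0 1" --pt "0 0 0.9 0 0 0 1" --pt "-0.4 0 0.9 0 0 0 1" --pt "-0.8 -0.5 0.9 0 0 0 1" --pt "-0.8 -0.9 0.9 0 0 0 1" --pt "-0.6 -0.9 0.5 0 0 0 1" --pt "0 -0.9 0 0 0 0 1" --pt "0 -0.9 0 0 0 0 1" --pt "0 0 0 0 0 0 1"

```text
t: 35.45
position: [0.4943, 0.042, 0.2133]
tool_rot: [2.285, 2.147, -0.001]
contact_force: [0.8, -0.3, -0.4]
width: 0.0005
grasp_force: 0.0
```

```bash
python3 - <<'E'
from h import *
tr(2);print(ctrl.read_state()['position']);edges('t11.png')
E
```

```text
0 [ -60.3 -198.4  213.3]
0.0985 [ -59.9 -198.8  114.8]
toolz [ 0.004 -0.004 -1.   ] tilt 0.2 tooly [0.998 0.066 0.004]
F [ 0.8 -0.3 -0.4] w 0.0005250258138113516 q [ 0.83  0.51 -1.34  1.93  0.56  1.15 -0.79] t 35.45
[0.49431742 0.04198396 0.21325086]
1 y@x=25 (25, -52) ########..#################......................####
1 y@x=-45 (-45, -52) #####################################..##############
1 x@y=-8 (-84, -16) #############################################################.....####.........#####.
2 y@x=25 (25, -52) .#####.........##########################........####
2 y@x=-45 (-45, -52) ##########....##########################........#####
2 x@y=-8 (-84, -16) ..#####....#############################################################.......#####.
3 y@x=25 (25, -52) .#####......##########################..........#####
3 y@x=-45 (-45, -52) ######...###########################............#####
3 x@y=-8 (-84, -16) ..#####........#############################################################...#####.
```

Measured: A spans x −54…68, y −34…24 in bay 3; B spans x −62…60 in bay 2: both clear of the rims. Now go above the lever grip.

Request:
arm_command --pt "0 0 0.9 0 0 0 1" --pt "0 0 0.6 0 0 0 1" --pt "0.44 -0.28 0 0 0 0 1" --pt "0.44 -0.28 0 0 0 0 1" --pt "0.44 -0.28 0 0 0 0 1" --pt "0 0 -0.5 0 0 0 1" --pt "0 0 -0.4 0 0 0 1" --pt "0 0 0 0 0 0 1" --pt "0 0 0 0 0 0 1"

```text
t: 36.4
position: [0.5597, 0.0091, 0.2446]
tool_rot: [2.273, 2.164, 0.005]
contact_force: [-0.9, 0.1, 0.2]
width: 0.0004
grasp_force: 0.0
```

```bash
python3 - <<'E'
from h import *
s=ctrl.read_state();print(s['position'],s['contact_force'],s['joint_pos'].round(2)); duo('c12.png',(150,140,180),(230,110,150))
E
```

```text
[0.55973032 0.00906776 0.24457696] [-0.86667304  0.08529682  0.15310708] [ 0.78  0.55 -1.24  1.76  0.55  1.24 -0.66]
```

View pics/c12.png

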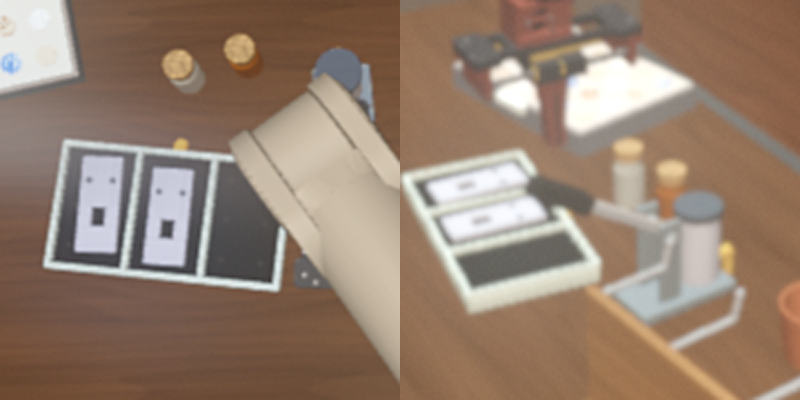

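Both plates lie flat and clear of the rims; the side half shows lever grip at (560,195), gripper above. Align over the grip and do a first stroke.

Request:
arm_command --pt "0.04 -0.2 -0.3 0 0 0 1" --pt "0 0 -0.3 0 0 0 1" --pt "0 0 0 0 0 0 1" --pt "0 0 0 0 0 0 1"

```text
t: 36.9
position: [0.5612, -0.0028, 0.2135]
tool_rot: [2.276, 2.161, 0.003]
contact_force: [-1.0, -0.4, 0.4]
width: 0.0006
grasp_force: 0.0
```

Request:
arm_command --pt "0 0 -0.2 0 0 0 1" --pt "-0.16 0 -0.26 0 0 0 1" --pt "-0.16 0 -0.26 0 0 0 1" --pt "-0.11 0 -0.28 0 0 0 1" --pt "-0.11 0 -0.28 0 0 0 1" --pt "-0.05 0 -0.3 0 0 0 1" --pt "-0.05 0 -0.3 0 0 0 1" --pt "0 0 -0.2 0 0 0 1" --pt "0 0 0 0 0 0 1" --pt "0 0 0 0 0 0 1"

```text
t: 37.9
position: [0.5285, -0.0034, 0.1102]
tool_rot: [2.275, 2.16, -0.001]
contact_force: [-5.6, -3.1, 11.4]
width: 0.0005
grasp_force: 5.4
```

Request:
arm_command --pt "0 0 -0.08 0 0 0 1" --pt "0 0 0 0 0 0 1"

```text
t: 38.1
position: [0.5285, -0.0034, 0.1062]
tool_rot: [2.275, 2.16, -0.001]
contact_force: [-6.3, -3.6, 11.3]
width: 0.0004
grasp_force: 5.7
```

```bash
python3 - <<'E'
from h import *
s=ctrl.read_state();print(s['position'],s['contact_force'],s['joint_pos'].round(2))
E
```

```text
[ 0.5284665  -0.00339495  0.10623078] [-6.28849446 -3.56952137 11.28663293] [ 0.73  0.65 -1.12  1.96  0.72  0.99 -0.79]
```

Request:
arm_command --pt "0 0 -0.06 0 0 0 1" --pt "0 0 0 0 0 0 1"

```text
t: 38.3
position: [0.5284, -0.0034, 0.1043]
tool_rot: [2.274, 2.159, -0.003]
contact_force: [-9.5, -4.8, 19.7]
width: 0.0004
grasp_force: 10.3
```

Request:
arm_command --pt "0 0 -0.04 0 0 0 1" --pt "0 0 0 0 0 0 1"

```text
t: 38.5
position: [0.5285, -0.0034, 0.1037]
tool_rot: [2.274, 2.159, -0.004]
contact_force: [-15.5, -6.9, 35.3]
width: 0.0006
grasp_force: 18.0
```

Request:
arm_command --pt "0 0 0.3 0 0 0 1" --pt "0.05 0 0.3 0 0 0 1" --pt "0.05 0 0.3 0 0 0 1" --pt "0.11 0 0.28 0 0 0 1" --pt "0.11 0 0.28 0 0 0 1" --pt "0.16 0 0.26 0 0 0 1" --pt "0.16 0 0.26 0 0 0 1" --pt "0 0 0.3 0 0 0 1" --pt "0 0 0 0 0 0 1" --pt "0 0 0 0 0 0 1" --pt "0 0 0 0 0 0 1" --pt "0 0 0 0 0 0 1"

```text
t: 39.7
position: [0.5609, -0.003, 0.2144]
tool_rot: [2.275, 2.161, 0.002]
contact_force: [0.2, 0.3, -0.5]
width: 0.0007
grasp_force: 0.0
```

Request:
arm_command --pt "0 0 -0.2 0 0 0 1" --pt "-0.16 0 -0.26 0 0 0 1" --pt "-0.16 0 -0.26 0 0 0 1" --pt "-0.11 0 -0.28 0 0 0 1" --pt "-0.11 0 -0.28 0 0 0 1" --pt "-0.05 0 -0.3 0 0 0 1" --pt "-0.05 0 -0.3 0 0 0 1" --pt "0 0 -0.2 0 0 0 1" --pt "0 0 -0.1 0 0 0 1" --pt "0 0 -0.06 0 0 0 1" --pt "0 0 0 0 0 0 1" --pt "0 0 0 0 0 0 1" --pt "0 0 0 0 0 0 1"

```text
t: 41.0
position: [0.5278, -0.0038, 0.104]
tool_rot: [2.275, 2.16, -0.005]
contact_force: [-11.6, -6.3, 26.1]
width: 0.0004
grasp_force: 13.4
```

Request:
arm_command --pt "0 0 0.3 0 0 0 1" --pt "0.05 0 0.3 0 0 0 1" --pt "0.05 0 0.3 0 0 0 1" --pt "0.11 0 0.28 0 0 0 1" --pt "0.11 0 0.28 0 0 0 1" --pt "0.16 0 0.26 0 0 0 1" --pt "0.16 0 0.26 0 0 0 1" --pt "0 0 0.3 0 0 0 1" --pt "0 0 0 0 0 0 1" --pt "0 0 0 0 0 0 1" --pt "0 0 0 0 0 0 1" --pt "0 0 0 0 0 0 1"

```text
t: 42.2
position: [0.5609, -0.003, 0.2163]
tool_rot: [2.275, 2.161, 0.002]
contact_force: [-0.4, 0.9, -0.3]
width: 0.0005
grasp_force: 0.0
```

```bash
python3 - <<'E'
from h import *
s=shot('side','s13.png')[:,:,::-1]; o=cv2.imread('pics/s0.png')
for n,i in(('start',o),('now',s)):
    g=i[165:205,262:312].max(2)<75   # dark grip, original lies around here
    ys,xs=np.nonzero(g); print(n,g.sum(),xs.mean()+262,ys.mean()+165)
print(ctrl.read_state()['position'])
E
```

```text
start 0 nan nan
now 0 nan nan
[ 0.56102301 -0.00286288  0.21647183]<stdin>:5: RuntimeWarning: Mean of empty slice.
  ret = ret.dtype.type(ret / rcount)
```

```bash
python3 - <<'E'
from h import *
s=cv2.imread('pics/s13.png').astype(int); o=cv2.imread('pics/s0.png').astype(int)
d=abs(s-o).mean(2); print(d[170:200,276:330].mean(), d[170:200,276:330].max()); 
m=s[170:200,268:335].mean(2); print((m[::3,::3]).astype(int)); print(o[170:200,268:335].mean(2)[::3,::3].astype(int))
E
```

```text
10.631893004115225 154.0
[[194 187 181 224 132 124 108 108 103 117 122 118 117 119 141 165 164 153
  123 121 144 164 149]
 [243 248 215 212 194 124 117 108 103 113 120 119 116 118 170 193 190 178
  130 131 192 197 199]
 [246 250 247 200 135 108 115 117 116 119 118 120 120 115 152 181 185 173
  128 118 157 171 167]
 [222 215 198 145  95  92  90  94 102 114 117 119 118 120 149 178 183 172
  127 113 131 144 137]
 [211 212 212 153  99  88  87  86  85  87  91 111 120 120 147 178 181 170
  127 116 128 129 130]
 [200 207 232 241 211  98  87  88  85  88  86  92 168 152 149 177 182 171
  145 151 114 123 145]
 [249 245 249 251 250 187 121 197 151  89  84 113 174 184 190 194 180 176
  164 146 117 120 140]
 [250 250 229 240 232 205 111 184 234 134 111 121 138 155 168 173 182 188
  187 188 133 137 140]
 [232 215 191 172 165 183 207 220 232 204 125 123 125 123 122 128 145 163
  173 179 182 168 154]
 [176 193 210 223 208 190 167 132 146 233 169 122 121 123 124 119 117 136
  147 155 147 172 156]]
[[183 152 178 225 137 130 128 128 126 128 129 126 126 126 149 167 167 156
  129 129 147 166 153]
 [101 1
[... 166 characters left out ...]
133 124 160 172 167]
 [101 107 124 107 101  98  98 101 108 117 124 124 127 125 151 180 183 174
  133 119 136 148 140]
 [202 208 209 139  94  93  93  95  96  94 101 116 124 125 151 179 183 173
  131 121 131 132 133]
 [165 142 114 101  95  92  93  91  93  94  94 102 168 156 151 180 182 172
  148 152 121 126 148]
 [ 96  97  99  99 100  98 120 196 152  94  92 117 174 184 190 193 180 176
  166 149 119 123 141]
 [ 94  95  99  98  97  98 106 184 233 135 114 123 139 157 169 173 181 187
  188 187 132 139 139]
 [ 95  96  99 116 147 180 206 220 231 203 126 124 125 125 125 130 146 164
  173 179 183 168 154]
 [161 188 208 220 206 188 166 132 146 233 169 124 123 124 126 123 121 137
  148 154 148 172 157]]
```

Lever pixels match the initial image (fully up). Strokes 3 and 4.

Request:
arm_command --pt "0 0 -0.2 0 0 0 1" --pt "-0.16 0 -0.26 0 0 0 1" --pt "-0.16 0 -0.26 0 0 0 1" --pt "-0.11 0 -0.28 0 0 0 1" --pt "-0.11 0 -0.28 0 0 0 1" --pt "-0.05 0 -0.3 0 0 0 1" --pt "-0.05 0 -0.3 0 0 0 1" --pt "0 0 -0.2 0 0 0 1" --pt "0 0 -0.1 0 0 0 1" --pt "0 0 -0.09 0 0 0 1" --pt "0 0 0 0 0 0 1" --pt "0 0 0 0 0 0 1" --pt "0 0 0 0 0 0 1"

```text
t: 43.55
position: [0.5273, -0.0037, 0.1041]
tool_rot: [2.275, 2.16, -0.006]
contact_force: [-11.3, -5.3, 23.5]
width: 0.0005
grasp_force: 11.7
```

Request:
arm_command --pt "0 0 0.3 0 0 0 1" --pt "0.05 0 0.3 0 0 0 1" --pt "0.05 0 0.3 0 0 0 1" --pt "0.11 0 0.28 0 0 0 1" --pt "0.11 0 0.28 0 0 0 1" --pt "0.16 0 0.26 0 0 0 1" --pt "0.16 0 0.26 0 0 0 1" --pt "0 0 0.3 0 0 0 1" --pt "0 0 0 0 0 0 1" --pt "0 0 0 0 0 0 1" --pt "0 0 0 0 0 0 1" --pt "0 0 0 0 0 0 1"

```text
t: 44.75
position: [0.5609, -0.0029, 0.2168]
tool_rot: [2.275, 2.161, 0.002]
contact_force: [-0.2, -0.5, 1.5]
width: 0.0011
grasp_force: 0.0
```

Request:
arm_command --pt "0 0 -0.2 0 0 0 1" --pt "-0.16 0 -0.26 0 0 0 1" --pt "-0.16 0 -0.26 0 0 0 1" --pt "-0.11 0 -0.28 0 0 0 1" --pt "-0.11 0 -0.28 0 0 0 1" --pt "-0.05 0 -0.3 0 0 0 1" --pt "-0.05 0 -0.3 0 0 0 1" --pt "0 0 -0.2 0 0 0 1" --pt "0 0 -0.1 0 0 0 1" --pt "0 0 -0.07 0 0 0 1" --pt "0 0 0 0 0 0 1" --pt "0 0 0 0 0 0 1" --pt "0 0 0 0 0 0 1"

```text
t: 46.05
position: [0.5271, -0.0037, 0.1046]
tool_rot: [2.276, 2.161, -0.005]
contact_force: [-8.8, -3.3, 13.1]
width: 0.0004
grasp_force: 6.4
```

Not quite on the stop yet; press a little further, then release.

Request:
arm_command --pt "0 0 -0.05 0 0 0 1" --pt "0 0 0 0 0 0 1" --pt "0 0 0 0 0 0 1"

```text
t: 46.35
position: [0.5272, -0.0037, 0.1038]
tool_rot: [2.275, 2.16, -0.007]
contact_force: [-15.5, -5.7, 30.3]
width: -0.0001
grasp_force: 16.0
```

Request:
arm_command --pt "0 0 0.3 0 0 0 1" --pt "0.05 0 0.3 0 0 0 1" --pt "0.05 0 0.3 0 0 0 1" --pt "0.11 0 0.28 0 0 0 1" --pt "0.11 0 0.28 0 0 0 1" --pt "0.16 0 0.26 0 0 0 1" --pt "0.16 0 0.26 0 0 0 1" --pt "0 0 0.4 0 0 0 1" --pt "0 0 0.8 0 0 0 1" --pt "0 0 0.8 0 0 0 1" --pt "-0.6 0 0 0 0 0 1" --pt "-0.6 0 0 0 0 0 1" --pt "0 0 0 0 0 0 1" --pt "0 0 0 0 0 0 1"

```text
t: 47.75
position: [0.5014, -0.0035, 0.3012]
tool_rot: [2.275, 2.159, 0.002]
contact_force: [0.8, -0.4, -1.0]
width: 0.0003
grasp_force: 0.0
```

```bash
python3 - <<'E'
from h import *
s=shot('side','s14.png').astype(int); o=cv2.imread('pics/s13.png')[:,:,::-1].astype(int)
print('lever diff',abs(s-o).mean(2)[176:200,280:330].mean())
st=ctrl.read_state();print(st['t'],st['position'],st['contact_force']); duo('c14.png',(150,110,240),(230,110,240))
E
```

```text
lever diff 5.043611111111111
47.8 [ 0.50201889 -0.0033276   0.30133196] [ 0.59499944  0.00413574 -0.85444253]
```

View pics/c14.png

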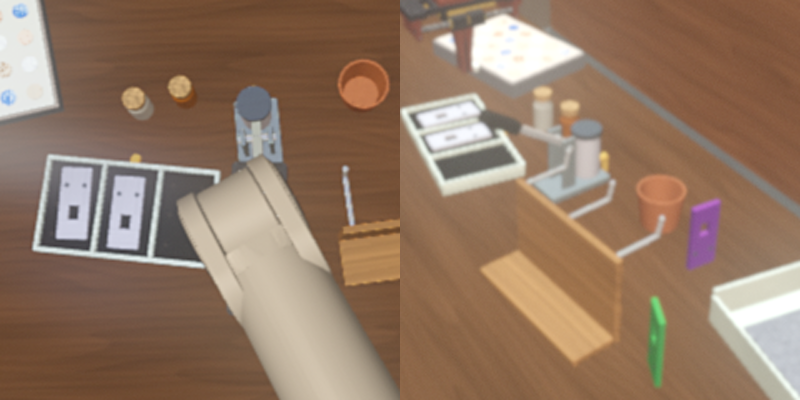

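Both plates flat at (73,203) and (127,212), lever up, jars, pot and look-alikes untouched. Hand in.

```bash
python3 -c "
from bench import ctrl
print(ctrl.job_done())"
```

```text
the job is handed in; nothing more can be done
None
```

I laid plate A flat in bay 3 and plate B flat in bay 2, clear of the rims (hook 3 was empty), worked the lever through four full strokes and left it up, did not disturb the jars, the pot or the look-alikes, and handed the job in at about 48 s.

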